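# Put the drip coffee filter together on the mug

## Robot

A 7-joint arm with a two-finger parallel gripper is mounted at the origin on a cart in front of the work surface, level with it; the furniture and walls round the work are solid. World frame = base frame: x ahead of the robot, y to its left, z up, the work surface at z = 0. Lengths are in m, angles in rad, forces in N, time in s.
With the tool pointing down it reaches from about 0.35 to 0.9 m from the base axis. Payload 7.2 kg.
Tool frame: the origin (TCP) lies on the mounting face of the last link; the fingertips stand 182 mm ahead of it and the grasp point (between the pads) lies 163 mm ahead of it; z points along the fingers, y is the line along which they close (so a half turn about z gives the same grasp; the last joint's range is limited). The gripper opens to 88 mm and grips with 3 to 60 N. Pads are 20 mm wide; open, the fingers measure 115 mm over their backs; the gripper's body (75 mm by 178 mm) begins 61 mm behind the grasp point.
Start: joints at [1.078, 0.411, -0.013, 1.596, 0.006, 1.134, -0.082], TCP at [0.258, -0.569, 0.405] pointing down, gripper open.
Joint ranges: [-2.95, 2.95], [-0.29, 1.99], [-1.47, 1.44], [0.14, 2.54], [-1.03, 4.17], [0.13, 1.85], [-2.86, 2.86]. Speed limits (rad/s): [2.39, 2.39, 3.01, 3.01, 3.14, 3.14, 3.14].

## Interface

Orientations are given as a unit quaternion [w, x, y, z].
In Python, from station import read_state, grab_frame, get_calibration, hand_in, find_in, silhouettes gives the robot as it stands.
- The arm moves only by the tool send_rows, never from a script. Its argument "increments" is one flat list of numbers, 7 for each row, row after row: the shift along the tool's x, y, z in mm, then the turn, a rotation vector about the tool's x, y, z in degrees, then the opening, from 0 (shut) to 1 (fully open). A call has 1 to 5 rows; each row is the pose to reach, as a shift and turn from the pose commanded when the call began, along the tool's axes at that moment; what a row does not reach only later rows make up. A row lasts 1/10 s, in which the tool goes at most 50 mm and 8.59 degrees, less where a joint would pass 70% of its speed; a pose out of reach is approached as far as the arm can. A call with a gripper value outside its range is refused whole. The fingers move at their own pace and stop on an object; "grip_force" is the grip in N (left out, the last holds). Time passes only in rows, so rows that repeat a pose let the fingers close. It gives the time, the measured TCP pose, the force, the opening and the grip force at its end, in the units of the state.
- read_state(): the state, without advancing time (a new reading comes with each control period).
- grab_frame(name): name is "scene" or "top" or "wrist"; returns the picture (384x512x3 uint8, blue, green, red); there is no depth.
- get_calibration(name): a dict with "camera_matrix" (3x3 intrinsics, pixels), "k1" (the pictures are not rectified: a ray, as slopes to the right and down, at radius r is drawn at 1 + k1 r^2 times it, then the intrinsics apply), "position" and "rotation" of the camera in the world; the wrist camera has in their place "T_tool_cam" (4x4, takes a point from camera to tool coordinates, whose origin is the TCP and whose axes are the flange's). Camera axes: x right, y down, z forward; pixel columns grow to the right and rows downward; lengths in m; the calibration is good to about 2 mm. A picture is of the moment at which its call begins: read the wrist's pose just before it. get_calibration takes no time and is no camera call.
- hand_in(): hands the job in; it is judged then, once.
Trained networks look in the newest picture that a camera, given by its name, has taken for a name from the list of things; names that differ only in an ending like _2 or _b are one class to them, and where a whole thing is asked for, a point or a joint stands for the part that bears it (a point fixed in the world has none). Each returns a list of dicts, best first, with "p" (0 to 1); they miss things now and then, are a little off and sometimes report something else, mostly with a low value. They report only what shows in the picture. A call takes as long as a camera call. They do not tell look-alikes from the thing itself.
- find_in(camera, thing): "position" ([x, y, z] in m, in the coordinates of the camera as it stood for that picture, good to about 4 mm: the middle of the surface that is visible of it).
- silhouettes(camera, thing): "mask" (384x512 bool, what is visible of it).
The state is a dict: "time": time; "joint_pos": joint angles; "qvel": joint speeds; "joint_torque": joint torques, N m; "tcp_pos": TCP position; "tcp_rot": TCP orientation; "wrist_force": force on the tool from outside, world axes, zero at the start; "torque": the same for the moment, N m; "opening": finger opening in m; "finger_force": force on a finger pad.
Only numpy, scipy, OpenCV 4.12 (cv2) and the standard library are available. Lean on these libraries where they do the work, as an engineer would, in place of code of your own. Each camera call takes 0.05 s, during which the arm holds its last target. There are 200 camera calls.

## Task

Get the metal drip coffee filter ready on the blue mug: first lay the wide plate centrally over the mug's mouth, then stand the brewing cup in the plate's collar, lower the press to the bottom of the cup, and last close the cup with the domed lid. Each part must sit fully home and level, and be let go, before you go on to the next. Leave the mug standing where it is, and do not shift or knock over the spice jars, salt shaker, egg timer and tea tin.

Things in the scene. Friction and masses are not known exactly. Their poses are not given: they have to be found in the camera images.
- plate: Wide steel saucer plate, 100 mm across, 22 mm high, collar upwards, about 90 g. Origin: centre of underside, z up, yaw meaningless. From below: round spigot 52 mm across, 5 mm high, that enters the mug's mouth; disc from 5 to 8 mm; on it a ring collar, 64 mm outside, 59 mm inside, from 8 to 22 mm. Grasp across the collar's outside. Seated, its origin is 5 mm below the mouth point.
- chamber: Brewing cup: open steel cup, 55 mm across (57 at the rim), 46 mm high, about 80 g, with small wire ears on its +x and -x sides reaching 40 mm from the axis at 36 mm height. Origin: centre of underside, z up. Foot narrows to 50 mm; inside 50 mm across, floor 3 mm thick. Grasp across its y axis, between the ears. Stands inside the plate's collar, origin then 8 mm above the plate's.
- press: Press: perforated steel disc 43 mm across, 3 mm thick, with a thin upright stem (6 mm) and a black knob 13 mm across from 42 to 56 mm height; stands on its disc, about 50 g. Origin: centre of underside, z up the stem, yaw meaningless. Grasp by the knob. On the cup's floor its origin is 3 mm above the cup's, and the knob stands 13 mm out of the cup.
- lid: Hollow domed steel lid, 62 mm across, 43 mm high, about 60 g, right way up. Origin: centre of underside, z up, yaw meaningless. From below: ring 45 mm across, 5 mm high, that enters the cup's mouth; flange from 5 to 7.5 mm that rests on the cup's rim; dome 47 mm across to 27 mm; black knob 16 mm across from 33 to 43 mm. Grasp by the knob. Seated, its origin is 41 mm above the cup's.
- mug_mouth (a point): Centre of the mouth of the blue ceramic mug, at rim height, 98 mm above the table; z up. The mug stands loose and upright, 85 mm across outside and some 70 to 76 mm inside at the rim; its handle points along this frame's -y, to 74 mm from the mouth's centre. 290 g.
- spice_jar_red: Bystander: spice jar with red cap and black label, 45 mm across, 106 mm high. Origin: centre of its underside. Stands loose among the parts.
- spice_jar_b: Bystander: second spice jar with red cap, brown label, 45 mm across, 106 mm high, at the back of the table. Origin: centre of its underside.
- salt_shaker: Bystander: glass salt shaker with grey cap, 44 mm across, 90 mm high. Origin: centre of its underside. Stands loose among the parts.
- egg_timer: Bystander: bell-shaped grey egg timer, 58 mm across, 54 mm high. Origin: centre of its underside. Stands loose among the parts.
- tea_tin: Bystander: green tea tin with wooden lid, 62 mm across, 85 mm high, at the back of the table. Origin: centre of its underside.
Things that resemble listed ones, but are neither listed nor needed, are in the scene too. Leave any pink look-alike of the lid alone.

How it is judged:
By the outcome, as a careful person would: the job done as asked, in the order asked, and still so for the second after the job is handed in, with the robot touching nothing.
It also fails if it takes over 120 s, if anything falls off the work surface, if the arm or the gripper's body presses on something with over 40 N, if the wrist force passes 120 N, or if a joint passes its speed limit or range.

## Working session

There is one attempt and no reset: what is moved stays moved. The work goes in short steps, Python scripts to look and compute and a tool call to move; the robot and the scene stay as the last step left them, time stands still between calls to the robot, and variables do not carry over. Pictures are saved under pics/ and viewed, at most 14 in all, crops included, and the job is handed in when it is done.

Besides the shell and the picture viewer there is one more tool, called after "Request:" as name(argument=value, ...) on one line, values as JSON. send_rows: Moves the arm, as the interface text tells. Its arguments: {"type":"object","properties":{"increments":{"type":"array"},"grip_force":{"type":"number"}},"required":["increments"]}

```bash
ls; mkdir -p pics; python3 - <<'E'
from station import *
import cv2,numpy as np
s=read_state();print(s['time'],s['tcp_pos'],s['tcp_rot'],s['opening'])
for n in ['scene','top']:
    im=grab_frame(n);cv2.imwrite(f'pics/{n}0.png',im)
    c=get_calibration(n);R=np.array(c['rotation']);p=np.array(c['position']);print(n,c['camera_matrix'],c['k1'],p,R.tolist())
    for t in ['plate','chamber','press','lid','mug_mouth','spice_jar_red','salt_shaker','egg_timer','tea_tin']:
        for d in find_in(n,t)[:3]:
            print(t,round(d['p'],2),np.round(R@np.array(d['position'])+p,3))
print(get_calibration('wrist'))
E
```

```text
pics
0.0 [ 0.25748807 -0.56925041  0.40382171] [-7.82513325e-04  9.77520465e-01  2.10838987e-01 -2.25232728e-04] 0.08776490812541662
scene [[357.57525388   0.         252.266199  ]
 [  0.         357.57525388 189.35087982]
 [  0.           0.           1.        ]] -0.10189605915736641 [ 0.29296267 -0.53627952  0.75880585] [-0.34770327405371976, 0.9070619152128752, -0.22314745351277637, 0.08090938866063682]Traceback (most recent call last):
  File "<stdin>", line 9, in <module>
ValueError: matmul: Input operand 1 has a mismatch in its core dimension 0, with gufunc signature (n?,k),(k,m?)->(n?,m?) (size 3 is different from 4)
```

```bash
python3 -c "
import cv2,numpy as np
cv2.imwrite('pics/a.png',np.vstack([cv2.imread('pics/top0.png')]));"
```

```text
[ WARN:0@0.009] global loadsave.cpp:275 findDecoder imread_('pics/top0.png'): can't open/read file: check file path/integrity
Traceback (most recent call last):
cv2.error: OpenCV(4.12.0) :-1: error: (-5:Bad argument) in function 'imwrite'
> Overload resolution failed:
>  - img data type = object is not supported
>  - Expected Ptr<cv::UMat> for argument 'img'
```

View pics/scene0.png

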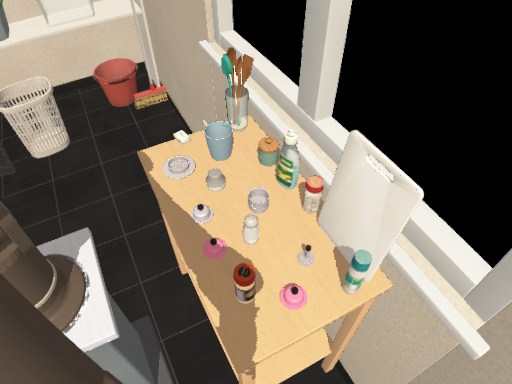

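The scene view shows the plate at (180,166), mug (219,140), egg timer (216,180), lid (203,212), cup (259,200), press (307,255) and pink look-alikes at (214,247) and (294,295). The rotation comes as a quaternion, so I need to convert it.

```bash
cat > h.py <<'E'
from station import *
import cv2,numpy as np
from scipy.spatial.transform import Rotation as Ro
def q2R(q): return Ro.from_quat(q,scalar_first=True).as_matrix()
def cam(n):
    c=get_calibration(n);K=np.array(c['camera_matrix']);k=c['k1']
    if n=='wrist':
        s=read_state();T=np.array(c['T_tool_cam']);R=q2R(s['tcp_rot'])
        return K,k,R@T[:3,:3],R@T[:3,3]+s['tcp_pos']
    return K,k,q2R(c['rotation']),np.array(c['position'])
def proj(C,X):
    K,k,R,p=C;Y=(np.atleast_2d(X)-p)@R;xy=Y[:,:2]/Y[:,2:]
    xy=xy*(1+k*(xy**2).sum(1,keepdims=True));return xy*[K[0,0],K[1,1]]+K[:2,2]
def ray(C,uv,z):
    K,k,R,p=C;D=np.array([k,0,0,0,0.])
    xy=cv2.undistortPoints(np.array(uv,float).reshape(-1,1,2),K,D).reshape(-1,2)
    d=np.c_[xy,np.ones(len(xy))]@R.T;return p+d*((z-p[2])/d[:,2])[:,None]
E
python3 - <<'E'
from h import *
for n in ['scene','top']:
    C=cam(n);im=grab_frame(n);cv2.imwrite(f'pics/{n}1.png',im);print(n,C[3])
    for t in ['plate','chamber','press','lid','mug_mouth','spice_jar_red','salt_shaker','egg_timer','tea_tin']:
        for d in find_in(n,t)[:3]:
            print(t,round(d['p'],2),np.round(C[2]@np.array(d['position'])+C[3],3))
print(get_calibration('wrist'))
E
```

```text
scene [ 0.29296267 -0.53627952  0.75880585]
plate 0.82 [0.442 0.247 0.008]
chamber 0.94 [0.587 0.012 0.026]
press 0.49 [ 0.604 -0.194  0.002]
lid 0.93 [ 0.424 -0.079  0.021]
lid 0.85 [0.435 0.036 0.021]
lid 0.8 [ 0.523 -0.271  0.02 ]
mug_mouth 0.82 [0.578 0.235 0.07 ]
mug_mouth 0.65 [ 0.607 -0.194  0.002]
spice_jar_red 0.73 [ 0.429 -0.22   0.093]
salt_shaker 0.68 [ 0.514 -0.093  0.055]
salt_shaker 0.57 [0.434 0.037 0.021]
salt_shaker 0.2 [ 0.605 -0.193 -0.   ]
egg_timer 0.61 [0.511 0.12  0.029]
tea_tin 0.59 [0.692 0.134 0.058]
top [ 0.40074704 -0.01027814  1.27713688]
chamber 0.58 [0.592 0.008 0.021]
press 0.72 [ 0.612 -0.189  0.002]
lid 0.83 [ 0.419 -0.068  0.019]
lid 0.77 [0.437 0.053 0.022]
lid 0.77 [ 0.525 -0.26   0.024]
mug_mouth 0.86 [0.589 0.257 0.047]
mug_mouth 0.26 [0.439 0.054 0.022]
spice_jar_red 0.54 [ 0.435 -0.198  0.103]
salt_shaker 0.47 [ 0.516 -0.074  0.082]
egg_timer 0.85 [0.516 0.133 0.041]
tea_tin 0.55 [0.692 0.156 0.062]
{'camera_matrix': array([[340.95345482,   0.        , 254.2088635 ],
       [  0.        , 340.95345482, 194.79060393],
       [  0.        ,   0.        ,   1.        ]]), 'k1': -0.011861652898773953, 'T_tool_cam': array([[-1.18555878e-03, -9.59137293e-01, -2.82938593e-01,
         7.94458487e-02],
       [ 9.99999208e-01, -1.01787647e-03, -7.39646555e-04,
         1.12579514e-04],
       [ 4.21426058e-04, -2.82939246e-01,  9.59137741e-01,
         1.98431502e-02],
       [ 0.00000000e+00,  0.00000000e+00,  0.00000000e+00,
         1.00000000e+00]])}
```

View pics/top1.png

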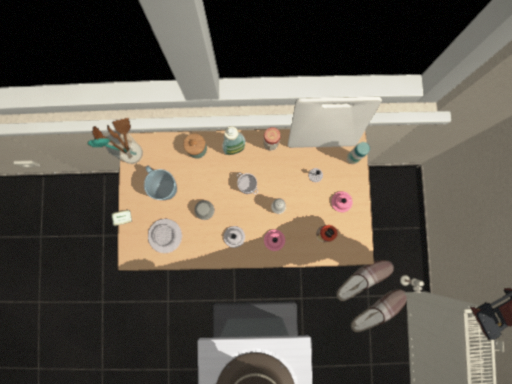

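```bash
cat >> h.py <<'E'
from scipy.optimize import least_squares
PR={'plate':[(26,0),(50,5),(50,8),(32,22)],'chamber':[(25,0),(27.5,5),(28.5,46)],'press':[(21.5,0),(21.5,3),(6.5,42),(6.5,56)],
'lid':[(22.5,0),(31,5),(31,7.5),(23.5,20),(15,27),(8,33),(8,43)],'mug_mouth':[(40,-98),(42.5,0)],'spice_jar_red':[(22.5,0),(22.5,106)],
'salt_shaker':[(22,0),(20,90)],'egg_timer':[(29,0),(29,25),(12,54)],'tea_tin':[(31,0),(31,85)]}
a=np.linspace(0,2*np.pi,40,endpoint=False)
def hullcen(C,P,name):
    acc=np.zeros(3)
    pts=[proj(C,np.c_[P[0]+r*np.cos(a)/1e3,P[1]+r*np.sin(a)/1e3,np.full(40,P[2]+z/1e3)]) for r,z in PR[name]]
    if name in('press','lid'):   # union of parts
        m=np.zeros((384*4,512*4),np.uint8)
        for A,B in zip(pts[:-1],pts[1:]):
            if name=='press' and A is pts[1]: continue
            h=cv2.convexHull(np.r_[A,B].astype(np.float32)*4);cv2.fillPoly(m,[h.astype(np.int32)],1)
        M=cv2.moments(m,True);return np.array([M['m10']/M['m00'],M['m01']/M['m00']])/4,M['m00']/16
    h=cv2.convexHull(np.vstack(pts).astype(np.float32));M=cv2.moments(h)
    return np.array([M['m10'],M['m01']])/M['m00'],M['m00']
def fit(C,mask,name,z,x0):
    M=cv2.moments(mask.astype(np.uint8),True);c=np.array([M['m10'],M['m01']])/M['m00']
    x=np.array(x0[:2],float)
    for _ in range(6):
        h,A=hullcen(C,[*x,z],name);J=np.zeros((2,2))
        for i in range(2):
            d=x.copy();d[i]+=.004;J[:,i]=(hullcen(C,[*d,z],name)[0]-h)/.004
        x=x+np.linalg.solve(J,c-h)
    return x,M['m00']/A   # area ratio ~1 when wholly visible
def look(n,name,z=0.,lim=4,pmin=.25):
    C=cam(n);out=[]
    for d in silhouettes(n,name)[:lim]:
        if d['p']<pmin: continue
        m=d['mask'];v,u=np.nonzero(m);x0=ray(C,[u.mean(),v.mean()],z+.01)[0]
        x,r=fit(C,m,name,z,x0);out.append((x,r));print(n,name,round(d['p'],2),np.round(x,4),'area ratio',round(r,2),'px',round(u.mean()),round(v.mean()))
    return out
E
python3 - <<'E'
from h import *
for n in ['scene','top']:
    im=grab_frame(n)
    for t in PR: look(n,t,.098 if t=='mug_mouth' else 0,3)
C=cam('top')
for nm,uv,z in [('bottle',(233,140),.1),('jarb',(272,139),.1),('board',(330,148),0),('teal',(359,153),.1),('crock',(130,152),.1)]: print(nm,ray(C,[uv],z))
E
```

```text
scene plate 0.77 [0.4424 0.2516] area ratio 1.02 px 178 167
scene chamber 0.81 [0.5881 0.0096] area ratio 0.94 px 258 199
scene press 0.68 [ 0.6099 -0.1949] area ratio 0.71 px 306 258
scene lid 0.97 [ 0.4255 -0.0656] area ratio 0.93 px 214 248
scene lid 0.71 [ 0.5303 -0.265 ] area ratio 0.97 px 293 297
scene lid 0.59 [0.4373 0.0476] area ratio 0.94 px 202 214
scene mug_mouth 0.73 [0.5853 0.2568] area ratio 0.89 px 219 139
scene spice_jar_red 0.64 [ 0.4381 -0.2082] area ratio 1.02 px 245 283
scene salt_shaker 0.83 [ 0.518  -0.0828] area ratio 0.78 px 251 230
scene salt_shaker 0.64 [ 0.7154 -0.0576] area ratio 1.18 px 313 194
scene egg_timer 0.88 [0.5163 0.1365] area ratio 0.81 px 215 180
scene tea_tin 0.68 [0.6951 0.1473] area ratio 0.78 px 268 151
top plate 0.75 [0.4442 0.2519] area ratio 0.95 px 164 236
top chamber 0.72 [0.5862 0.0092] area ratio 1.15 px 247 183
top press 0.66 [ 0.6105 -0.1917] area ratio 1.01 px 315 175
top lid 0.87 [ 0.4259 -0.0647] area ratio 0.89 px 274 239
top lid 0.8 [ 0.5308 -0.2643] area ratio 0.91 px 342 201
top lid 0.78 [0.4376 0.05  ] area ratio 0.91 px 234 236
top mug_mouth 0.93 [0.5867 0.2528] area ratio 0.91 px 160 184
top spice_jar_red 0.63 [ 0.438  -0.2059] area ratio 0.97 px 326 233
top salt_shaker 0.47 [ 0.519  -0.0773] area ratio 0.86 px 278 206
top egg_timer 0.65 [0.5162 0.136 ] area ratio 0.93 px 204 210
top tea_tin 0.6 [0.5886 0.257 ] area ratio 1.58 px 160 184
top tea_tin 0.57 [0.6985 0.1567] area ratio 0.88 px 195 145
bottle [[0.69803383 0.04398013 0.1       ]]
jarb [[ 0.69798384 -0.06320433  0.1       ]]
board [[ 0.6914654  -0.23934456  0.        ]]
teal [[ 0.65280709 -0.30055589  0.1       ]]
crock [[0.67248382 0.3294447  0.1       ]]
```

```bash
cat >> h.py <<'E'
def Ry(psi): # tool down, tool x at psi
    c,s=np.cos(np.radians(psi)),np.sin(np.radians(psi));return np.array([[c,s,0],[s,-c,0],[0,0,-1.]])
def st():
    s=read_state();R=q2R(s['tcp_rot']);print('t',round(s['time'],2),'tcp',np.round(s['tcp_pos'],4),'yaw',round(np.degrees(np.arctan2(R[1,0],R[0,0])),1),
    'tilt',round(np.degrees(np.arccos(-R[2,2])),2),'open',round(s['opening'],4),'F',np.round(s['wrist_force'],1),'ff',s['finger_force'],'j7',round(s['joint_pos'][6],2));return s,R
def plan(*wps,start=None):
    """wps: (x,y,z,psi); prints, per waypoint, the end increment of each call (mm,deg) and rows needed"""
    s,R=st();p=np.array(s['tcp_pos'])
    for w in wps:
        t=np.array(w[:3]);rv=(Ro.from_matrix(R).inv()*Ro.from_matrix(Ry(w[3])));
        v=rv.as_rotvec();n=max(np.linalg.norm(t-p)/.049,np.degrees(np.linalg.norm(v))/8.5);k=int(np.ceil(n/5));R0=R;p0=p
        for i in range(1,k+1):
            q=p0+(t-p0)*i/k;Q=R0@Ro.from_rotvec(v*i/k).as_matrix()
            print(' call: ',np.round((q-p)@R*1e3,1),np.round(np.degrees(Ro.from_matrix(R.T@Q).as_rotvec()),2),'rows',round(n/k,1));p,R=q,Q
E
python3 - <<'E'
from h import *
plan((.378,-.17,.42,113),(.5,.21,.42,204.3))
E
```

```text
t 2.1 tcp [ 0.2576 -0.5694  0.4046] yaw 24.3 tilt 0.0 open 0.0876 F [-0.5  0.3 -0.6] ff 0.0 j7 -0.08
 call:  [  91.5 -104.8   -5.1] [ -0.    -0.   -29.55] rows 3.5
 call:  [131.2 -46.   -5.1] [ -0.    -0.   -29.55] rows 3.5
 call:  [136.9  24.7  -5.1] [ -0.    -0.   -29.55] rows 3.5
 call:  [100.7  86.9   0. ] [ -0.     0.   -30.43] rows 3.6
 call:  [ 42.8 126.    0. ] [ -0.     0.   -30.43] rows 3.6
 call:  [-26.9 130.3   0. ] [ -0.     0.   -30.43] rows 3.6
```

Request:
send_rows(increments=[45,-52,-2,0,0,-8,1,70,-80,-4,0,0,-15,1,91,-105,-5,0,0,-22,1,91,-105,-5,0,0,-30,1])

```text
time: 2.5
tcp_pos: [0.2996, -0.4315, 0.4103]
tcp_rot: [-0.0, 0.887, 0.462, 0.001]
wrist_force: [0.9, 0.4, -0.2]
opening: 0.0874
finger_force: 0.0
```

Request:
send_rows(increments=[33,-11,-1,0,0,-7.5,1,66,-23,-2,0,0,-15,1,98,-34,-4,0,0,-22,1,131,-46,-5,0,0,-30,1])

```text
time: 2.9
tcp_pos: [0.3364, -0.3018, 0.415]
tcp_rot: [0.0, 0.74, 0.673, -0.0]
wrist_force: [-0.3, -1.4, 0.0]
opening: 0.088
finger_force: 0.0
```

Request:
send_rows(increments=[34,6,-1,0,0,-7.5,1,68,12,-2,0,0,-15,1,103,18,-4,0,0,-22,1,137,25,-5,0,0,-30,1])

```text
time: 3.3
tcp_pos: [0.3747, -0.1677, 0.4201]
tcp_rot: [0.0, 0.54, 0.842, -0.0]
wrist_force: [0.3, -0.7, -0.0]
opening: 0.0878
finger_force: 0.0
```

Request:
send_rows(increments=[25,22,0,0,0,-7.5,1,50,43,0,0,0,-15,1,75,65,0,0,0,-22,1,100,87,0,0,0,-30,1])

```text
time: 3.7
tcp_pos: [0.4128, -0.0409, 0.42]
tcp_rot: [0.0, 0.304, 0.953, -0.0]
wrist_force: [0.1, 0.9, 0.2]
opening: 0.0879
finger_force: 0.0
```

Request:
send_rows(increments=[11,31,0,0,0,-7.5,1,22,63,0,0,0,-15,1,33,94,0,0,0,-22,1,43,126,0,0,0,-30,1])

```text
time: 4.1
tcp_pos: [0.4513, 0.0865, 0.42]
tcp_rot: [0.0, 0.047, 0.999, -0.0]
wrist_force: [1.2, 0.4, -0.3]
opening: 0.0875
finger_force: 0.0
```

Request:
send_rows(increments=[-7,32,0,0,0,-7.5,1,-14,65,0,0,0,-15,1,-20,98,0,0,0,-22,1,-27,130,0,0,0,-30,1,-27,130,0,0,0,-30,1])

```text
time: 4.6
tcp_pos: [0.4909, 0.2157, 0.4197]
tcp_rot: [0.0, -0.215, 0.977, 0.002]
wrist_force: [0.2, 0.1, -0.1]
opening: 0.088
finger_force: 0.0
```

```bash
python3 - <<'E'
from h import *
st();im=grab_frame('wrist');cv2.imwrite('pics/w1.png',cv2.resize(im,(800,600)))
look('wrist','plate');look('wrist','mug_mouth',.098);look('wrist','egg_timer')
E
```

```text
t 4.6 tcp [0.4909 0.2157 0.4197] yaw -155.2 tilt 0.2 open 0.088 F [ 0.2  0.1 -0.1] ff 0.0 j7 1.2
wrist plate 0.62 [0.4455 0.2487] area ratio 0.98 px 298 138
wrist plate 0.42 [ 0.5171 -0.071 ] area ratio 0.08 px 7 76
wrist mug_mouth 0.67 [0.5874 0.244 ] area ratio 0.89 px 244 266
wrist egg_timer 0.75 [0.5165 0.1282] area ratio 0.94 px 178 154
```

View pics/w1.png

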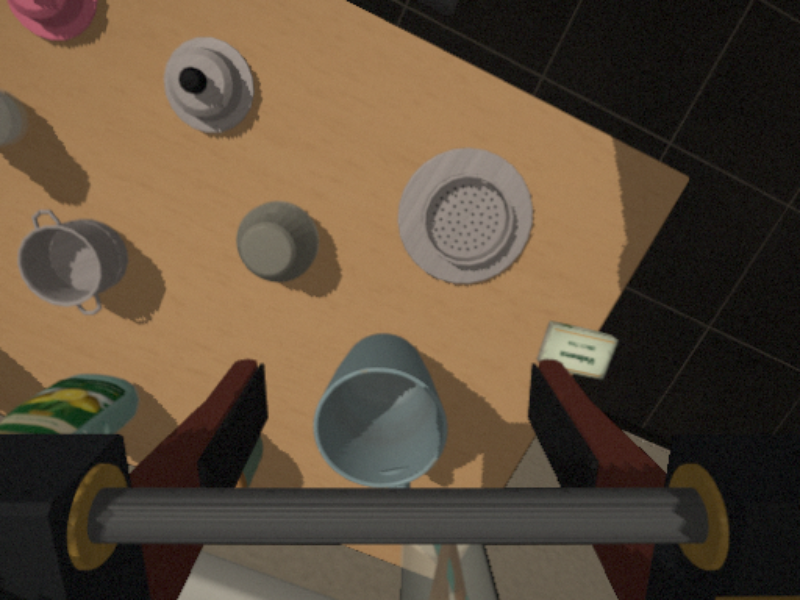

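The wrist view shows the plate (466,216), mug rim spanning u 314–446 and v 368–487, cup ears at (45,217) and (88,305), and the lid at (208,85). The handle is hidden towards the utensils.

```bash
cat >> h.py <<'E'
def circ(C,P,r,z):return proj(C,np.c_[P[0]+r*np.cos(a),P[1]+r*np.sin(a),np.full(40,z)])
def bbfit(C,bb,r,z,x0): # bb u0,u1,v0,v1 ; 
    f=lambda P:(lambda q:np.array([q[:,0].min()-bb[0],q[:,0].max()-bb[1],q[:,1].min()-bb[2],q[:,1].max()-bb[3]]))(circ(C,P,P[2],z))
    o=least_squares(f,[*x0,r],x_scale=.01,diff_step=1e-4);return o.x,o.fun
E
python3 - <<'E'
from h import *
C=cam('wrist');k=.64
print('mug',bbfit(C,np.array([314,446,368,487])*k,.0425,.098,(.58,.25)))
print('plate',bbfit(C,np.array([398,533,148,284])*k,.05,.008,(.44,.25)))
print('collar',bbfit(C,np.array([425,515,175,266])*k,.032,.022,(.44,.25)))
print('cup',bbfit(C,np.array([20,104,220,306])*k,.0285,.046,(.58,.01)))
e=ray(C,np.array([[45,215],[88,310]])*k,.036);print('ears',e,e.mean(0),np.degrees(np.arctan2(*(e[1]-e[0])[1::-1])),np.linalg.norm(e[1]-e[0]))
T=cam('top')
print('mugtop',proj(T,[[.585,.25,.098]]))
plan((.444,.25,.30,204.3),(.444,.25,.192,204.3))
E
```

```text
mug (array([0.58283317, 0.23983121, 0.04212538]), array([-0.20065697,  0.20095356,  0.21753251, -0.23398661]))
plate (array([0.44662716, 0.24548002, 0.04949416]), array([-0.07356708,  0.07341444,  0.07064368, -0.07574944]))
collar (array([0.44642038, 0.24704976, 0.03196169]), array([-0.13689504,  0.13671382,  0.13339299, -0.13977404]))
cup (array([0.58376826, 0.00236993, 0.0291425 ]), array([-0.64911917,  0.65130564,  0.65277389, -0.68279387]))
ears [[ 0.55964192 -0.02178899  0.036     ]
 [ 0.61391071  0.02278562  0.036     ]] [5.86776316e-01 4.98314267e-04 3.60000000e-02] 39.39856168784135 0.0702281867386099
mugtop [[158.33427939 182.68067547]]
t 4.8 tcp [0.4908 0.211  0.4195] yaw -155.8 tilt 0.06 open 0.0878 F [ 1.  -0.2  1.1] ff 0.0 j7 1.2
 call:  [ 26.6  54.9 119.4] [-0.05 -0.04 -0.1 ] rows 2.7
 call:  [  0.   0. 108.] [-0. -0.  0.] rows 2.2
```

Request:
send_rows(increments=[26,28,20,0,0,0,1,26,56,60,0,0,0,1,26,56,60,0,0,0,1,26,56,60,0,0,0,1,26,56,60,0,0,0,1])

```text
time: 5.3
tcp_pos: [0.4452, 0.2512, 0.3607]
tcp_rot: [0.001, -0.21, 0.978, -0.0]
wrist_force: [0.0, -0.1, 0.1]
opening: 0.0879
finger_force: 0.0
```

Request:
send_rows(increments=[0,0,0,0,0,0,1,0,0,0,0,0,0,1])

```text
time: 5.5
tcp_pos: [0.4449, 0.2516, 0.3604]
tcp_rot: [0.001, -0.21, 0.978, -0.0]
wrist_force: [0.0, 0.9, 0.1]
opening: 0.0882
finger_force: 0.0
```

```bash
cat >> h.py <<'E'
def shot(n,fn=None):
    C=cam(n);im=grab_frame(n)
    if fn: cv2.imwrite('pics/'+fn,cv2.resize(im,(800,600)))
    return C,im
def mlook(C,n,name,z=0.,pmin=.25,lim=3):
    for d in silhouettes(n,name)[:lim]:
        if d['p']<pmin: continue
        m=d['mask'];v,u=np.nonzero(m);x,r=fit(C,m,name,z,ray(C,[u.mean(),v.mean()],z+.01)[0])
        print(n,name,round(d['p'],2),np.round(x,4),'ratio',round(r,2),'bb',u.min(),u.max()+1,v.min(),v.max()+1)
E
python3 - <<'E'
from h import *
C,im=shot('wrist','w2.png');mlook(C,'wrist','plate');mlook(C,'wrist','mug_mouth',.098)
plan((.445,.2515,.192,204.3))
E
```

```text
wrist plate 0.76 [0.4457 0.2512] ratio 0.97 bb 205 304 124 219
wrist mug_mouth 0.62 [0.5837 0.2502] ratio 0.56 bb 138 233 255 384
t 5.65 tcp [0.4444 0.252  0.36  ] yaw -155.7 tilt 0.03 open 0.088 F [0.3 0.6 0.5] ff 0.0 j7 1.04
 call:  [ -0.3  -0.6 168. ] [-0.01  0.03 -0.01] rows 3.4
```

View pics/w2.png

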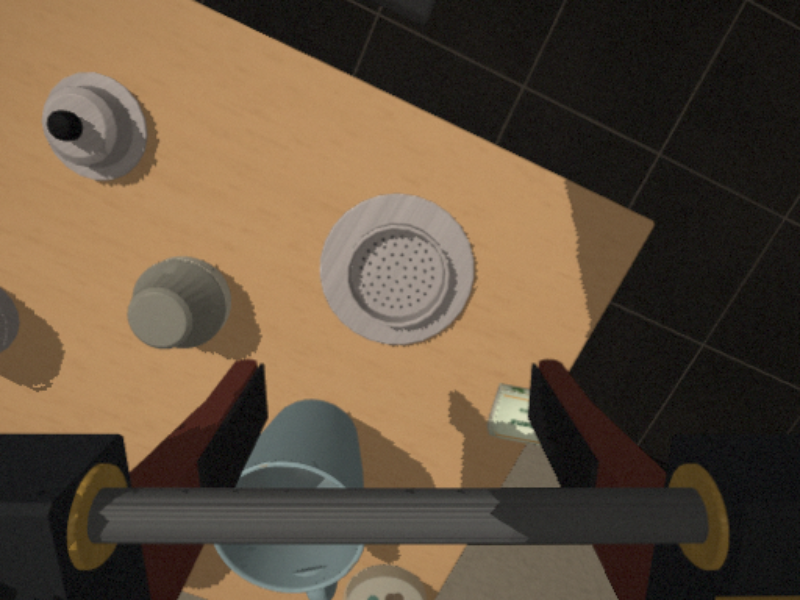

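Plate at (397,270) lies between the fingers, clear of the egg timer at (180,303). Descending on the collar.

Request:
send_rows(increments=[-1,-1,45,0,0,0,1,-1,-1,90,0,0,0,1,-1,-1,130,0,0,0,1,-1,-1,155,0,0,0,1,-1,-1,168,0,0,0,1])

```text
time: 6.15
tcp_pos: [0.4449, 0.2514, 0.1898]
tcp_rot: [-0.001, -0.211, 0.978, -0.0]
wrist_force: [-16.3, -16.9, 132.7]
opening: 0.0874
finger_force: 72.4
```

Request:
send_rows(increments=[0,0,0,0,0,0,0,0,0,0,0,0,0,0,0,0,0,0,0,0,0,0,0,0,0,0,0,0,0,0,0,0,0,0,0], grip_force=15)

```text
time: 6.65
tcp_pos: [0.4458, 0.2518, 0.1922]
tcp_rot: [0.001, -0.211, 0.978, 0.0]
wrist_force: [0.8, 0.4, 4.1]
opening: 0.0639
finger_force: 15.0
```

```bash
python3 - <<'E'
from h import *
st()
T,im=shot('top');b=im[165:203,140:180]
cv2.imwrite('pics/t2.png',cv2.resize(im[150:220,110:200],None,fx=8,fy=8,interpolation=cv2.INTER_CUBIC))
E
```

```text
t 6.65 tcp [0.4458 0.2518 0.1922] yaw -155.7 tilt 0.07 open 0.0639 F [0.8 0.4 4.1] ff 15.000261875102296 j7 0.82
```

View pics/t2.png

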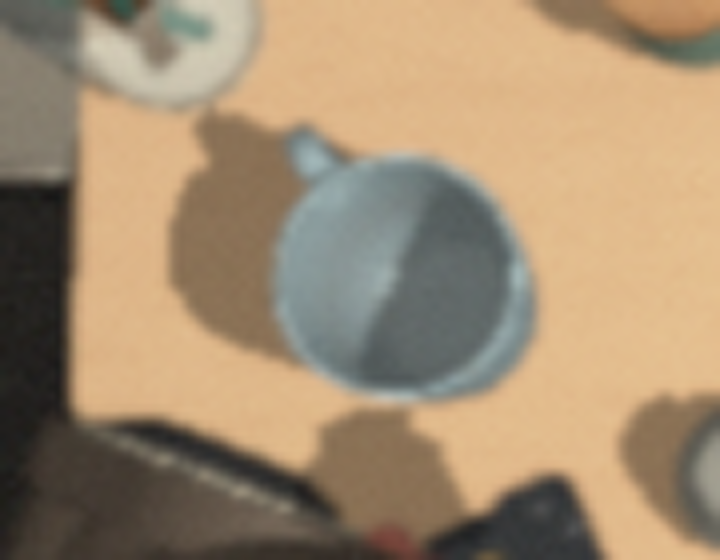

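The descent overshot and the wrist force read 132.7 N at its end, which is over the 120 N limit. I can't undo that, so I'll note it and make the last part of every descent much slower. In the top crop, the mug rim spans about u 274–525 and v 155–395.

```bash
python3 - <<'E'
from h import *
T=cam('top')
print(bbfit(T,np.array([274,523,155,395])/8+[110,110,150,150],.0425,.098,(.58,.25)))
c=get_calibration('wrist');M=np.array(c['T_tool_cam']);R=Ry(204.3);p=np.array([.4447,.2518,.3602])
W=(np.array(c['camera_matrix']),c['k1'],R@M[:3,:3],R@M[:3,3]+p)
print(bbfit(W,np.array([213,365,463,592])*.64,.0425,.098,(.58,.25)))
plan((.4458,.2518,.34,204.3),(.584,.2475,.34,215))
E
```

```text
(array([0.58044732, 0.24599456, 0.04207512]), array([ 0.27309189, -0.27147381, -0.2740048 ,  0.27118003]))
(array([0.5816019 , 0.24888425, 0.04159834]), array([-0.32401161,  0.32385122,  0.37234677, -0.40591812]))
t 6.7 tcp [0.4458 0.2519 0.1922] yaw -155.7 tilt 0.07 open 0.0638 F [ 1.  -0.2  4.4] ff 15.000299497623928 j7 0.82
 call:  [-2.000e-01 -1.000e-01 -1.478e+02] [-0.    0.07  0.02] rows 3.0
 call:  [-124.2  -60.8   -0. ] [  0.   -0.  -10.7] rows 2.8
```

Request:
send_rows(increments=[0,0,-10,0,0,0,0,0,0,-40,0,0,0,0,0,0,-80,0,0,0,0,0,0,-120,0,0,0,0,0,0,-150,0,0,0,0])

```text
time: 7.2
tcp_pos: [0.4451, 0.252, 0.3443]
tcp_rot: [0.001, -0.211, 0.977, 0.0]
wrist_force: [1.2, -0.3, -0.9]
opening: 0.0637
finger_force: 15.0
```

```bash
python3 - <<'E'
from h import *
plan((.5815,.247,.34,215),(.5815,.247,.295,215))
E
```

```text
t 7.2 tcp [0.4451 0.252  0.3443] yaw -155.6 tilt 0.06 open 0.0637 F [ 1.2 -0.3 -0.9] ff 14.999875846551731 j7 1.02
 call:  [-122.2  -60.9    4.4] [ 1.000e-02  6.000e-02 -1.062e+01] rows 2.8
 call:  [ 0. -0. 45.] [-0. -0.  0.] rows 0.9
```

Request:
send_rows(increments=[-40,-20,2,0,0,-4,0,-80,-40,3,0,0,-8,0,-110,-55,4,0,0,-10.6,0,-122,-61,4,0,0,-10.6,0,-122,-61,4,0,0,-10.6,0])

```text
time: 7.7
tcp_pos: [0.5831, 0.2455, 0.3372]
tcp_rot: [-0.0, -0.299, 0.954, 0.0]
wrist_force: [-0.8, -0.1, 0.3]
opening: 0.0635
finger_force: 15.0
```

Request:
send_rows(increments=[0,0,0,0,0,0,0,0,0,10,0,0,0,0,0,0,20,0,0,0,0,0,0,30,0,0,0,0,0,0,35,0,0,0,0])

```text
time: 8.2
tcp_pos: [0.5811, 0.2462, 0.3011]
tcp_rot: [-0.001, -0.3, 0.954, -0.0]
wrist_force: [0.3, 0.1, 0.2]
opening: 0.0637
finger_force: 15.0
```

Request:
send_rows(increments=[0,0,0,0,0,0,0,0,0,0,0,0,0,0])

```text
time: 8.4
tcp_pos: [0.5817, 0.2466, 0.3026]
tcp_rot: [-0.0, -0.3, 0.954, 0.0]
wrist_force: [-0.1, -0.4, -1.4]
opening: 0.0637
finger_force: 15.0
```

```bash
python3 - <<'E'
from h import *
st();C,im=shot('scene');
cv2.imwrite('pics/s3.png',cv2.resize(im[90:190,160:290],None,fx=6,fy=6,interpolation=cv2.INTER_CUBIC))
plan((.5815,.247,.2852,215))
E
```

```text
t 8.4 tcp [0.5817 0.2466 0.3026] yaw -145.1 tilt 0.01 open 0.0637 F [-0.1 -0.4 -1.4] ff 14.999878046801314 j7 1.27
t 8.45 tcp [0.5818 0.2466 0.3029] yaw -145.1 tilt 0.02 open 0.0637 F [ 0.5  1.  -0.4] ff 14.99977548548486 j7 1.27
 call:  [ 0.   0.4 17.7] [ 0.    0.02 -0.05] rows 0.4
```

View pics/s3.png

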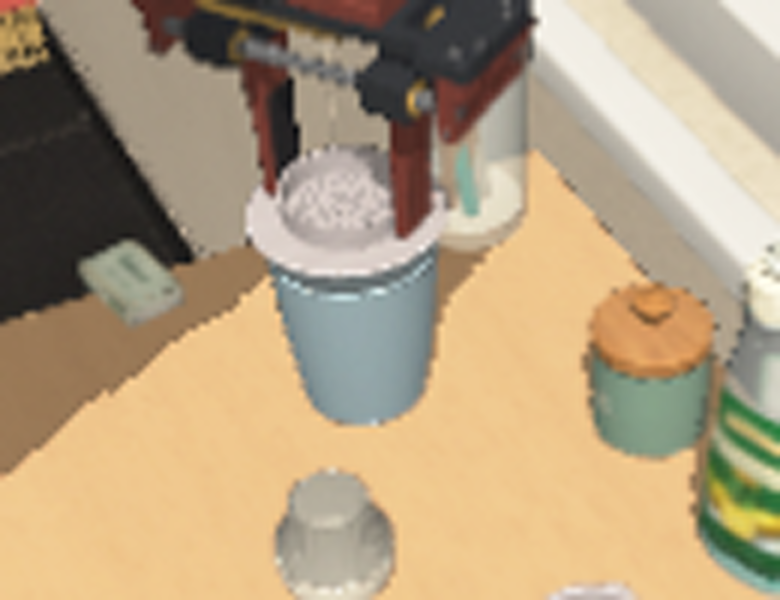

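```bash
python3 - <<'E'
from h import *
S=cam('scene')
def bb(P,r,z):
    q=(circ(S,P,r,z)-[160,90])*6;return np.round([q[:,0].min(),q[:,0].max(),q[:,1].min(),q[:,1].max()])
print('plate',bb((.5817,.2466),.05,.093+.0175+.0065))
print('collar',bb((.5817,.2466),.032,.093+.0175+.022))
for P in [(.5815,.247),(.5855,.247),(.5815,.251)]: print('mug rim',P,bb(P,.0425,.098),'foot? ',bb(P,.032,0))
E
```

```text
plate [244. 451. 144. 272.]
collar [278. 412. 140. 222.]
mug rim (0.5815, 0.247) [263. 437. 184. 293.] foot?  [303. 426. 344. 427.]
mug rim (0.5855, 0.247) [271. 444. 181. 290.] foot?  [310. 433. 342. 424.]
mug rim (0.5815, 0.251) [260. 433. 179. 288.] foot?  [300. 422. 340. 422.]
```

Request:
send_rows(increments=[0.5,-1.5,4,0,0,0,0,0.5,-1.5,8,0,0,0,0,0.5,-1.5,11,0,0,0,0,0.5,-1.5,13,0,0,0,0,0.5,-1.5,15,0,0,0,0])

```text
time: 8.95
tcp_pos: [0.5821, 0.245, 0.2874]
tcp_rot: [-0.0, -0.3, 0.954, 0.0]
wrist_force: [-0.6, -0.3, -0.7]
opening: 0.064
finger_force: 15.0
```

Request:
send_rows(increments=[0,0,1,0,0,0,0,0,0,2,0,0,0,0,0,0,2.5,0,0,0,0,0,0,2.5,0,0,0,0,0,0,2.5,0,0,0,0])

```text
time: 9.45
tcp_pos: [0.5822, 0.245, 0.2854]
tcp_rot: [0.0, -0.3, 0.954, 0.0]
wrist_force: [-0.0, -0.2, 2.3]
opening: 0.0639
finger_force: 15.0
```

Request:
send_rows(increments=[0,0,0,0,0,0,1,0,0,0,0,0,0,1,0,0,0,0,0,0,1,0,0,0,0,0,0,1])

```text
time: 9.85
tcp_pos: [0.5822, 0.2449, 0.2851]
tcp_rot: [-0.0, -0.3, 0.954, -0.0]
wrist_force: [-0.2, 1.0, -0.1]
opening: 0.0876
finger_force: 0.0
```

Request:
send_rows(increments=[0,0,-10,0,0,0,1,0,0,-40,0,0,0,1,0,0,-80,0,0,0,1,0,0,-120,0,0,0,1,0,0,-120,0,0,0,1])

```text
time: 10.35
tcp_pos: [0.5826, 0.2464, 0.4118]
tcp_rot: [0.004, -0.3, 0.954, 0.001]
wrist_force: [0.4, 0.9, -0.3]
opening: 0.0877
finger_force: 0.0
```

```bash
python3 - <<'E'
from h import *
plan((.584,.010,.405,219.4),(.584,.010,.36,219.4))
E
```

```text
t 10.35 tcp [0.5826 0.2464 0.4118] yaw -145.0 tilt 0.52 open 0.0877 F [ 0.4  0.9 -0.3] ff 0.0 j7 1.34
 call:  [ 134.3 -194.6    5.9] [-0.09  0.51 -4.45] rows 4.8
 call:  [ 0. -0. 45.] [ 0. -0.  0.] rows 0.9
```

Request:
send_rows(increments=[30,-45,0,0,0,-1,1,60,-88,0,0,0,-2,1,95,-136,0,0,0,-3,1,120,-175,0,0,0.5,-4.4,1,134,-195,6,0,0.5,-4.4,1])

```text
time: 10.85
tcp_pos: [0.584, 0.0048, 0.3997]
tcp_rot: [-0.004, -0.336, 0.942, -0.002]
wrist_force: [0.5, -0.0, -0.7]
opening: 0.088
finger_force: 0.0
```

Request:
send_rows(increments=[0,0,10,0,0,0,1,0,0,30,0,0,0,1,0,0,45,0,0,0,1,0,0,45,0,0,0,1,0,0,45,0,0,0,1])

```text
time: 11.35
tcp_pos: [0.5837, 0.0091, 0.3542]
tcp_rot: [-0.004, -0.337, 0.941, -0.001]
wrist_force: [-0.2, 0.0, 0.3]
opening: 0.0878
finger_force: 0.0
```

Request:
send_rows(increments=[0,0,0,0,0,0,1,0,0,0,0,0,0,1])

```text
time: 11.55
tcp_pos: [0.5839, 0.0086, 0.3549]
tcp_rot: [-0.004, -0.337, 0.942, -0.002]
wrist_force: [-0.3, -1.0, -1.2]
opening: 0.0876
finger_force: 0.0
```

```bash
python3 - <<'E'
from h import *
st();C,im=shot('wrist');mlook(C,'wrist','chamber');st()
S,i2=shot('scene');T,i3=shot('top')
mlook(T,'top','plate',.093)
mlook(S,'scene','plate',.093)
f=lambda i:cv2.resize(i,None,fx=4,fy=4,interpolation=cv2.INTER_CUBIC)
cv2.imwrite('pics/m4.png',np.vstack([cv2.resize(im,(480,360)),np.hstack([f(i2[110:168,180:240]),f(i3[156:214,130:190])])]))
E
```

```text
t 11.55 tcp [0.5839 0.0086 0.3549] yaw -140.6 tilt 0.45 open 0.0876 F [-0.3 -1.  -1.2] ff 0.0 j7 1.76
wrist chamber 0.57 [0.5886 0.0087] ratio 1.02 bb 220 284 146 229
t 11.65 tcp [0.5838 0.0084 0.3547] yaw -140.6 tilt 0.46 open 0.0879 F [-0.3 -0.7 -0.1] ff 0.0 j7 1.76
top plate 0.88 [0.5817 0.2453] ratio 0.87 bb 143 177 167 201
scene plate 0.67 [0.5615 0.2446] ratio 0.5 bb 202 229 121 141
```

View pics/m4.png

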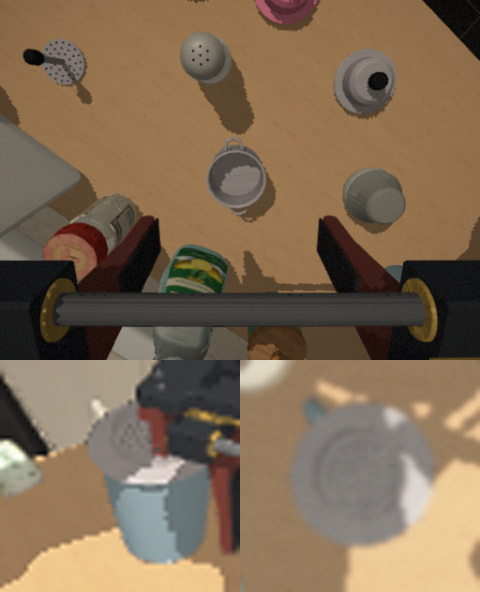

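```bash
python3 - <<'E'
from h import *
C=cam('wrist')
e=ray(C,np.array([[233,141],[242,217]])*512/480,.036);print('ears',e,e.mean(0),np.degrees(np.arctan2(*(e[1]-e[0])[1::-1])),np.linalg.norm(e[1]-e[0]))
print('rim',bbfit(C,np.array([207,266,147,207])*512/480,.0285,.046,(.588,.008)))
plan((.5878,.0087,.25,219.4),(.5878,.0087,.206,219.4))
E
```

```text
ears [[ 0.56295614 -0.01596656  0.036     ]
 [ 0.61673638  0.03922845  0.036     ]] [0.58984626 0.01163095 0.036     ] 45.74379695397463 0.07706363272550348
rim (array([0.58641864, 0.00750484, 0.02838372]), array([-0.80250193,  0.80161254,  0.81044879, -0.85369739]))
t 11.85 tcp [0.5837 0.0081 0.3543] yaw -140.7 tilt 0.49 open 0.0879 F [-0.3  0.3  0.7] ff 0.0 j7 1.76
 call:  [ -4.4  -2.2 104.3] [ 0.   -0.49 -0.06] rows 2.1
 call:  [-0. -0. 44.] [ 0. -0.  0.] rows 0.9
```

Request:
send_rows(increments=[-4,-2,30,0,-0.5,-3,1,-4,-2,70,0,-0.5,-3,1,-4,-2,100,0,-0.5,-3,1,-4,-2,104,0,-0.5,-3,1,-4,-2,104,0,-0.5,-3,1])

```text
time: 12.35
tcp_pos: [0.5873, 0.0087, 0.25]
tcp_rot: [-0.001, -0.361, 0.932, 0.001]
wrist_force: [-0.4, 0.4, 0.9]
opening: 0.088
finger_force: 0.0
```

Request:
send_rows(increments=[0,0,15,0,0,0,1,0,0,30,0,0,0,1,0,0,40,0,0,0,1,0,0,44,0,0,0,1,0,0,44,0,0,0,1])

```text
time: 12.85
tcp_pos: [0.5871, 0.0086, 0.2054]
tcp_rot: [-0.001, -0.361, 0.932, 0.0]
wrist_force: [0.1, -1.0, -0.2]
opening: 0.0877
finger_force: 0.0
```

Request:
send_rows(increments=[0,0,0,0,0,0,0,0,0,0,0,0,0,0,0,0,0,0,0,0,0,0,0,0,0,0,0,0,0,0,0,0,0,0,0], grip_force=15)

```text
time: 13.35
tcp_pos: [0.5874, 0.0086, 0.2064]
tcp_rot: [0.0, -0.361, 0.933, 0.0]
wrist_force: [-0.8, 0.3, 3.1]
opening: 0.0572
finger_force: 15.0
```

```bash
python3 - <<'E'
from h import *
plan((.5878,.0087,.33,219.4),(.582,.245,.34,219.4))
E
```

```text
t 13.35 tcp [0.5874 0.0086 0.2064] yaw -137.7 tilt 0.02 open 0.0572 F [-0.8  0.3  3.1] ff 15.000335780787282 j7 1.67
 call:  [-4.000e-01 -1.000e-01 -1.236e+02] [0.01 0.02 2.93] rows 2.5
 call:  [-145.5  186.3  -10. ] [-0.  0. -0.] rows 4.8
```

Request:
send_rows(increments=[0,0,-10,0,0,1,0,0,0,-40,0,0,2,0,0,0,-80,0,0,3,0,0,0,-120,0,0,3,0,0,0,-140,0,0,3,0])

```text
time: 13.85
tcp_pos: [0.5877, 0.0093, 0.3503]
tcp_rot: [0.002, -0.336, 0.942, -0.0]
wrist_force: [0.8, -0.4, -0.3]
opening: 0.0574
finger_force: 15.0
```

Request:
send_rows(increments=[-25,32,0,0,0,0,0,-55,70,0,0,0,0,0,-85,110,0,0,0,0,0,-120,154,0,0,0,0,0,-140,180,0,0,0,0,0])

```text
time: 14.35
tcp_pos: [0.5806, 0.2396, 0.3472]
tcp_rot: [0.0, -0.337, 0.941, 0.001]
wrist_force: [1.1, -0.5, -1.0]
opening: 0.0574
finger_force: 15.0
```

Request:
send_rows(increments=[-5,6,0,0,0,0,0,-5,6,0,0,0,0,0,-5,6,0,0,0,0,0])

```text
time: 14.65
tcp_pos: [0.5819, 0.243, 0.3462]
tcp_rot: [-0.0, -0.336, 0.942, -0.0]
wrist_force: [0.6, -0.3, -0.8]
opening: 0.0572
finger_force: 15.0
```

```bash
python3 - <<'E'
from h import *
plan((.582,.245,.328,219.4))
C,im=shot('wrist');S,i2=shot('scene')
f=lambda i:cv2.resize(i,None,fx=5,fy=5,interpolation=cv2.INTER_CUBIC)
cv2.imwrite('pics/m5.png',np.hstack([cv2.resize(im,(400,300)),f(i2[100:160,185:265])]))
E
```

```text
t 14.65 tcp [0.5819 0.243  0.3462] yaw -140.7 tilt 0.05 open 0.0572 F [ 0.6 -0.3 -0.8] ff 14.999845551210456 j7 1.38
 call:  [-1.4  1.5 18.2] [-0.02 -0.05 -0.14] rows 0.4
```

View pics/m5.png

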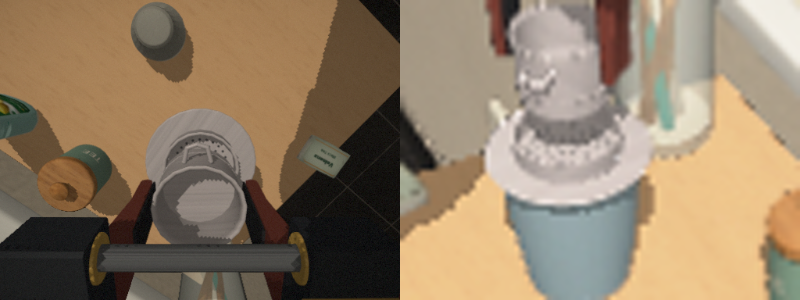

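```bash
python3 - <<'E'
from h import *
C=cam('wrist');s=read_state();z=s['tcp_pos'][2]-.2064
print(s['tcp_pos'])
def bb(P,r,zz):
    q=circ(C,P,r,zz)*400/512;return np.round([q[:,0].min(),q[:,0].max(),q[:,1].min(),q[:,1].max()],1)
print('cup rim',bb(s['tcp_pos'],.0285,z+.046),'plate disc',bb((.582,.245),.05,.101),'collar',bb((.582,.245),.032,.115))
plan((.582,.245,.326,219.4))
E
```

```text
[0.58225228 0.24213285 0.34613376]
cup rim [151.2 248.2 163.  250.2] plate disc [146.  258.  108.2 214.2] collar [164.3 240.1 132.7 204. ]
t 14.75 tcp [0.5823 0.2421 0.3461] yaw -140.8 tilt 0.05 open 0.0569 F [-0.3  0.1 -1.1] ff 14.999892441846896 j7 1.38
 call:  [-1.6  2.4 20.1] [-0.03 -0.05 -0.23] rows 0.4
```

Request:
send_rows(increments=[-1.5,2,6,0,0,0,0,-1.5,2,12,0,0,0,0,-1.5,2,16,0,0,0,0,-1.5,2,20,0,0,0,0,-1.5,2,20,0,0,0,0])

```text
time: 15.25
tcp_pos: [0.5814, 0.2465, 0.3254]
tcp_rot: [-0.001, -0.337, 0.942, 0.0]
wrist_force: [0.4, 0.3, -0.5]
opening: 0.0575
finger_force: 15.0
```

Request:
send_rows(increments=[0,0,3,0,0,0,0,0,0,6,0,0,0,0,0,0,9,0,0,0,0,0,0,11,0,0,0,0,0,0,12,0,0,0,0])

```text
time: 15.75
tcp_pos: [0.5814, 0.2468, 0.314]
tcp_rot: [-0.0, -0.337, 0.942, 0.0]
wrist_force: [0.8, 0.0, -0.8]
opening: 0.0574
finger_force: 15.0
```

Request:
send_rows(increments=[0,0,1.5,0,0,0,0,0,0,3,0,0,0,0,0,0,4.5,0,0,0,0,0,0,4.5,0,0,0,0])

```text
time: 16.15
tcp_pos: [0.5814, 0.2467, 0.3095]
tcp_rot: [-0.0, -0.337, 0.942, 0.0]
wrist_force: [0.3, -0.5, 0.1]
opening: 0.0574
finger_force: 15.0
```

Request:
send_rows(increments=[0.3,-0.7,0,0,0,0,0,0.6,-1.4,0.5,0,0,0,0,0.6,-1.4,1.3,0,0,0,0,0.6,-1.4,2,0,0,0,0,0.6,-1.4,2,0,0,0,0])

```text
time: 16.65
tcp_pos: [0.5819, 0.2453, 0.3077]
tcp_rot: [-0.0, -0.337, 0.942, 0.0]
wrist_force: [-0.2, 0.1, -1.1]
opening: 0.0573
finger_force: 15.0
```

Request:
send_rows(increments=[0,0,0.6,0,0,0,0,0,0,1,0,0,0,0,0,0,1,0,0,0,0])

```text
time: 16.95
tcp_pos: [0.582, 0.2455, 0.3075]
tcp_rot: [0.0, -0.337, 0.942, 0.0]
wrist_force: [-0.9, -0.6, 5.2]
opening: 0.0573
finger_force: 15.0
```

Request:
send_rows(increments=[0,0,-0.8,0,0,0,1,0,0,-0.8,0,0,0,1,0,0,-0.8,0,0,0,1,0,0,-0.8,0,0,0,1])

```text
time: 17.35
tcp_pos: [0.5819, 0.2453, 0.3073]
tcp_rot: [-0.0, -0.337, 0.942, 0.0]
wrist_force: [0.4, -0.1, -1.1]
opening: 0.0853
finger_force: 0.0
```

Request:
send_rows(increments=[0,0,-10,0,0,0,1,0,0,-40,0,0,0,1,0,0,-80,0,0,0,1,0,0,-100,0,0,0,1,0,0,-100,0,0,0,1])

```text
time: 17.85
tcp_pos: [0.5822, 0.2462, 0.4117]
tcp_rot: [0.003, -0.337, 0.942, 0.001]
wrist_force: [0.1, 0.3, -0.1]
opening: 0.088
finger_force: 0.0
```

```bash
python3 - <<'E'
from h import *
plan((.60,-.18,.40,190))
C,im=shot('wrist');print('cup:');mlook(C,'wrist','chamber',.101);mlook(C,'wrist','plate',.093)
cv2.imwrite('pics/m6.png',im)
E
```

```text
t 17.85 tcp [0.5822 0.2462 0.4117] yaw -140.7 tilt 0.33 open 0.088 F [ 0.1  0.3 -0.1] ff 0.0 j7 1.41
 call:  [ 128.2 -170.4    5.3] [ 0.02  0.17 14.67] rows 4.4
 call:  [  80.9 -197.4    5.6] [ 0.02  0.17 14.67] rows 4.4
cup:
wrist chamber 0.79 [0.5825 0.2456] ratio 1.0 bb 217 292 145 240
wrist chamber 0.6 [0.5644 0.2298] ratio 1.02 bb 197 311 124 231
wrist plate 0.62 [0.5717 0.2362] ratio 0.47 bb 198 311 124 228
```

View pics/m6.png

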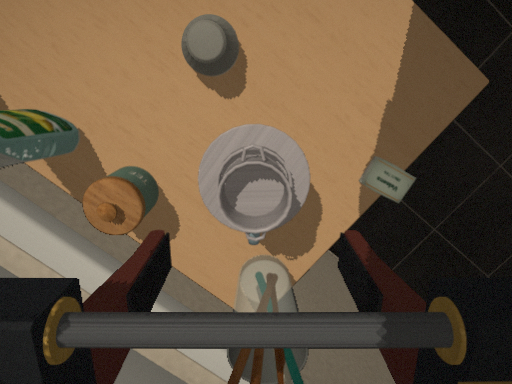

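The cup stands in the collar at about (255,190), centred on the plate. Now on to the press.

Request:
send_rows(increments=[26,-34,0,0,0,3,1,54,-72,0,0,0,6,1,82,-108,2,0,0,9,1,108,-144,4,0,0,12,1,128,-170,5,0,0.3,15,1])

```text
time: 18.5
tcp_pos: [0.5904, 0.0289, 0.4006]
tcp_rot: [-0.004, -0.208, 0.978, -0.001]
wrist_force: [1.0, -0.9, -0.4]
opening: 0.0875
finger_force: 0.0
```

Request:
send_rows(increments=[18,-44,0,0,0,3,1,36,-88,2,0,0,6,1,54,-132,4,0,0,9,1,72,-175,5,0,0,12,1,81,-197,5,0,0,14.7,1])

```text
time: 19.0
tcp_pos: [0.5971, -0.1855, 0.3957]
tcp_rot: [-0.004, -0.08, 0.997, -0.001]
wrist_force: [-0.6, -0.3, -0.6]
opening: 0.0884
finger_force: 0.0
```

Request:
send_rows(increments=[0,0,0,0,0,0,1,0,0,0,0,0,0,1,0,0,0,0,0,0,1,0,0,0,0,0,0,1])

```text
time: 19.4
tcp_pos: [0.5983, -0.178, 0.398]
tcp_rot: [-0.002, -0.086, 0.996, -0.001]
wrist_force: [0.2, -0.8, -0.0]
opening: 0.0879
finger_force: 0.0
```

```bash
python3 - <<'E'
from h import *
st();C,im=shot('wrist','w7.png');mlook(C,'wrist','press');st()
g=cv2.cvtColor(im,cv2.COLOR_BGR2GRAY)
u,v=proj(C,[[.611,-.192,.05]])[0];u,v=int(u),int(v);print(u,v)
w=g[v-30:v+30,u-30:u+30]<40;n,l,s,c=cv2.connectedComponentsWithStats(w.astype(np.uint8))
for i in range(1,n):
    if s[i][4]>40: print(s[i],ray(C,[c[i]+[u-30,v-30]],.050))
E
```

```text
t 19.4 tcp [ 0.5983 -0.178   0.398 ] yaw -170.2 tilt 0.28 open 0.0879 F [ 0.2 -0.8 -0. ] ff 0.0 j7 1.65
wrist press 0.83 [ 0.6133 -0.1915] ratio 0.94 bb 222 259 159 196
t 19.5 tcp [ 0.5982 -0.1787  0.398 ] yaw -170.2 tilt 0.29 open 0.0878 F [-0.   0.2  0.3] ff 0.0 j7 1.65
238 186
[ 24  26  13  13 126] [[ 0.61315361 -0.19205223  0.05      ]]
```

View pics/w7.png

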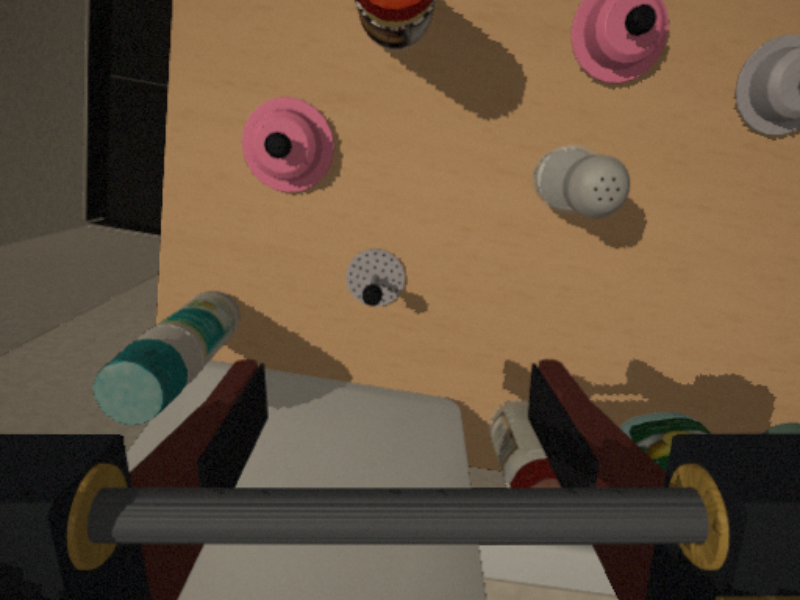

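```bash
python3 - <<'E'
from h import *
C=cam('wrist');k=.64
b=ray(C,np.array([[216,310]])*k,0)[0];print('base',b)
for h in (.10,.13,.15,.17,.2): print(h,ray(C,np.array([[133,392]])*k,h)[0])
print('board bottom',ray(C,np.array([[230,362],[462,405]])*k,0))
T=cam('top');print('top: base edge',ray(T,[[290,148],[366,149]],0));
for h in (.2,.25,.3,.35):print('board upper edge',h,ray(T,[[297,99],[381,97]],h))
plan((.613,-.1925,.30,165))
E
```

```text
base [ 0.65848753 -0.30524895  0.        ]
0.1 [ 0.68005976 -0.31865369  0.1       ]
0.13 [ 0.66315479 -0.30494804  0.13      ]
0.15 [ 0.65188481 -0.29581093  0.15      ]
0.17 [ 0.64061482 -0.28667383  0.17      ]
0.2 [ 0.62370985 -0.27296818  0.2       ]
board bottom [[ 0.69830848 -0.29155935  0.        ]
 [ 0.70376748 -0.10932763  0.        ]]
top: base edge [[ 0.69439723 -0.12027064  0.        ]
 [ 0.68590548 -0.34704074  0.        ]]
board upper edge 0.2 [[ 0.77625236 -0.12600591  0.2       ]
 [ 0.77722363 -0.34281704  0.2       ]]
board upper edge 0.25 [[ 0.75882164 -0.1206339   0.25      ]
 [ 0.75974783 -0.32738079  0.25      ]]
board upper edge 0.3 [[ 0.74139093 -0.11526189  0.3       ]
 [ 0.74227203 -0.31194455  0.3       ]]
board upper edge 0.35 [[ 0.72396021 -0.10988988  0.35      ]
 [ 0.72479622 -0.29650831  0.35      ]]
t 19.5 tcp [ 0.5982 -0.1787  0.398 ] yaw -170.2 tilt 0.29 open 0.0878 F [-0.   0.2  0.3] ff 0.0 j7 1.65
 call:  [-12.7 -15.9  98. ] [-0.14 -0.26 24.77] rows 2.9
```

Request:
send_rows(increments=[-4,-5,20,0,0,8,1,-9,-11,50,0,0,16,1,-12.7,-15.9,80,0,-0.3,24,1,-12.7,-15.9,98,0,-0.3,24.8,1,-12.7,-15.9,98,0,-0.3,24.8,1])

```text
time: 20.0
tcp_pos: [0.612, -0.1933, 0.2971]
tcp_rot: [-0.002, 0.131, 0.991, -0.001]
wrist_force: [0.3, 0.6, 0.1]
opening: 0.0878
finger_force: 0.0
```

Request:
send_rows(increments=[0,0,0,0,0,0,0.6,0,0,0,0,0,0,0.6,0,0,0,0,0,0,0.6])

```text
time: 20.3
tcp_pos: [0.6131, -0.1939, 0.3013]
tcp_rot: [0.001, 0.132, 0.991, -0.001]
wrist_force: [0.2, -0.5, -0.4]
opening: 0.0674
finger_force: 0.0
```

```bash
python3 - <<'E'
from h import *
C,im=shot('wrist');mlook(C,'wrist','press')
g=cv2.cvtColor(im,cv2.COLOR_BGR2GRAY)
u,v=np.int32(proj(C,[[.613,-.192,.05]])[0]);print(u,v)
w=g[v-30:v+30,u-30:u+30]<40;n,l,s,c=cv2.connectedComponentsWithStats(w.astype(np.uint8))
for i in range(1,n):
    if s[i][4]>40: print(s[i],ray(C,[c[i]+[u-30,v-30]],.051))
plan((.613,-.1925,.2265,165))
E
```

```text
wrist press 0.55 [ 0.6131 -0.1914] ratio 0.94 bb 232 282 162 214
256 203
[ 22  21  17  20 263] [[ 0.61273493 -0.19188754  0.051     ]]
t 20.4 tcp [ 0.613  -0.194   0.3009] yaw 164.9 tilt 0.21 open 0.0595 F [ 0.5 -0.1  0.1] ff 0.0 j7 1.22
 call:  [ 0.5  1.6 74.4] [-0.14  0.15 -0.15] rows 1.5
```

Request:
send_rows(increments=[0.3,2,20,0,0,0,0.6,0.3,2,40,0,0,0,0.6,0.3,2,56,0,0,0,0.6,0.3,2,66,0,0,0,0.6,0.3,2,70,0,0,0,0.6])

```text
time: 20.9
tcp_pos: [0.6128, -0.1922, 0.2288]
tcp_rot: [-0.0, 0.132, 0.991, -0.001]
wrist_force: [0.1, -0.7, 0.1]
opening: 0.0527
finger_force: 0.0
```

Request:
send_rows(increments=[0,0,2,0,0,0,0.6,0,0,4,0,0,0,0.6,0,0,4,0,0,0,0.6])

```text
time: 21.2
tcp_pos: [0.6132, -0.1922, 0.2262]
tcp_rot: [0.001, 0.132, 0.991, -0.001]
wrist_force: [0.5, -0.3, -0.9]
opening: 0.0526
finger_force: 0.0
```

Request:
send_rows(increments=[0,0,0,0,0,0,0.3,0,0,0,0,0,0,0,0,0,0,0,0,0,0,0,0,0,0,0,0,0,0,0,0,0,0,0,0], grip_force=15)

```text
time: 21.7
tcp_pos: [0.613, -0.1922, 0.2259]
tcp_rot: [0.0, 0.132, 0.991, -0.001]
wrist_force: [0.1, 0.7, 0.1]
opening: 0.016
finger_force: 0.0
```

```bash
python3 - <<'E'
from h import *
s,R=st()
plan((*s['tcp_pos'][:2],.45,165),(.5825,.2455,.45,205))
E
```

```text
t 21.7 tcp [ 0.613  -0.1922  0.2259] yaw 164.8 tilt 0.15 open 0.016 F [0.1 0.7 0.1] ff 0.0 j7 1.17
t 21.7 tcp [ 0.613  -0.1922  0.2259] yaw 164.8 tilt 0.15 open 0.016 F [0.1 0.7 0.1] ff 0.0 j7 1.17
 call:  [  -0.3   -0.5 -224.1] [-0.14  0.06 -0.16] rows 4.6
 call:  [ 71.4 207.4  -0. ] [ -0.  -0. -20.] rows 4.5
 call:  [ -3.9 219.3  -0. ] [  0.  -0. -20.] rows 4.5
```

Request:
send_rows(increments=[0,0,0,0,0,0,0,0,0,0,0,0,0,0,0,0,0,0,0,0,0])

```text
time: 22.0
tcp_pos: [0.613, -0.1922, 0.2258]
tcp_rot: [0.0, 0.132, 0.991, -0.001]
wrist_force: [0.1, -0.2, -0.1]
opening: 0.012
finger_force: 15.0
```

Request:
send_rows(increments=[0,0,-10,0,0,0,0,0,0,-40,0,0,0,0,0,0,-85,0,0,0,0,0,0,-135,0,0,0,0,0,0,-180,0,0,0,0])

```text
time: 22.5
tcp_pos: [0.6127, -0.1914, 0.4089]
tcp_rot: [0.001, 0.132, 0.991, -0.001]
wrist_force: [0.7, -0.3, -0.2]
opening: 0.0121
finger_force: 15.0
```

Request:
send_rows(increments=[8,25,0,0,0,-3,0,25,72,0,0,0,-8,0,41,119,0,0,0,-12,0,57,166,0,0,0,-16,0,71,207,0,0,0,-20,0])

```text
time: 23.0
tcp_pos: [0.5975, 0.0299, 0.4055]
tcp_rot: [0.0, -0.045, 0.999, -0.001]
wrist_force: [0.5, 0.5, -0.5]
opening: 0.0123
finger_force: 15.0
```

Request:
send_rows(increments=[-1,45,0,0,0,-4,0,-2,92,0,0,0,-8,0,-3,139,0,0,0,-12,0,-4,180,0,0,0,-16,0,-4,210,0,0,0,-20,0])

```text
time: 23.5
tcp_pos: [0.5832, 0.2399, 0.4049]
tcp_rot: [-0.0, -0.218, 0.976, -0.001]
wrist_force: [-0.3, 0.1, -0.9]
opening: 0.0125
finger_force: 15.0
```

Request:
send_rows(increments=[0,5,0,0,0,0,0,0,9,0,0,0,0,0,0,9,0,0,0,0,0,0,9,0,0,0,0,0,0,9,0,0,0,0,0])

```text
time: 24.0
tcp_pos: [0.5816, 0.243, 0.4047]
tcp_rot: [-0.0, -0.214, 0.977, -0.002]
wrist_force: [-0.1, -0.2, -1.1]
opening: 0.0122
finger_force: 15.0
```

```bash
python3 - <<'E'
from h import *
plan((.5825,.2455,.393,205))
C,im=shot('wrist','w8.png')
E
```

```text
t 24.0 tcp [0.5816 0.243  0.4047] yaw -155.3 tilt 0.19 open 0.0122 F [-0.1 -0.2 -1.1] ff 14.999910988553893 j7 1.18
 call:  [-1.9  2.  11.7] [-0.19 -0.05 -0.3 ] rows 0.2
```

View pics/w8.png

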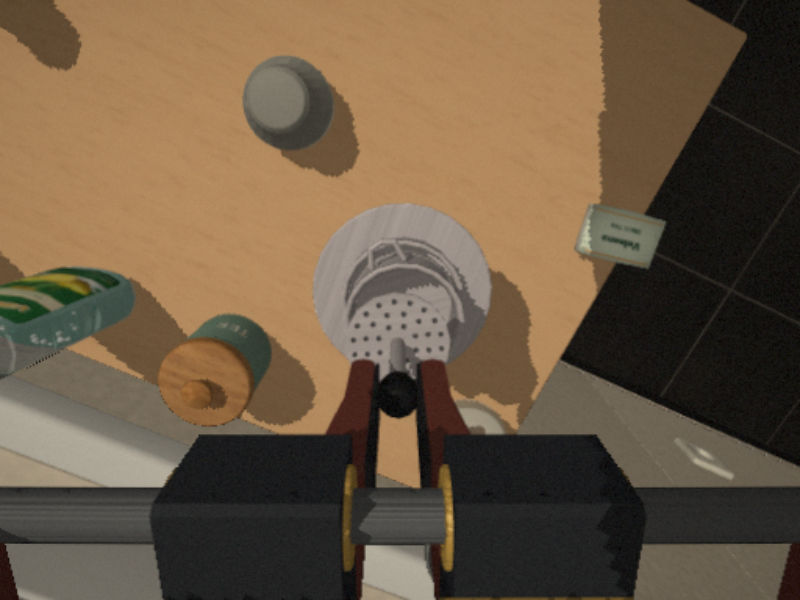

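```bash
python3 - <<'E'
from h import *
C=cam('wrist');s,R=st();z=s['tcp_pos'][2]-.2259
def bb(P,r,zz):
    q=circ(C,P,r,zz)*800/512;return np.round([q[:,0].min(),q[:,0].max(),q[:,1].min(),q[:,1].max()],1)
print('disc obs 346 451 293; pred',bb(s['tcp_pos'],.0215,z+.003))
print('plate obs 313 491 205; pred',bb((.582,.2453),.05,.101));print('cup rim obs 346 464 ; pred',bb((.5825,.2455),.0285,.147))
plan((.582,.245,.38,205))
E
```

```text
t 24.05 tcp [0.5815 0.2431 0.4047] yaw -155.3 tilt 0.18 open 0.0118 F [ 1.3  0.1 -0.1] ff 14.999942299327813 j7 1.18
disc obs 346 451 293; pred [346.4 452.2 291.6 390.9]
plate obs 313 491 205; pred [311.9 492.9 201.8 376.7]
cup rim obs 346 464 ; pred [342.3 463.5 260.8 376.1]
t 24.05 tcp [0.5815 0.2431 0.4047] yaw -155.3 tilt 0.18 open 0.0118 F [ 1.3  0.1 -0.1] ff 14.999942299327813 j7 1.18
 call:  [-1.2  1.6 24.7] [-0.18 -0.04 -0.29] rows 0.5
```

Request:
send_rows(increments=[-1.3,2,2,0,0,0,0,-1.3,2,8,0,0,0,0,-1.3,2,14,0,0,0,0,-1.3,2,20,0,0,0,0,-1.3,2,24,0,0,0,0])

```text
time: 24.55
tcp_pos: [0.5813, 0.2466, 0.3797]
tcp_rot: [-0.001, -0.215, 0.977, -0.001]
wrist_force: [0.1, 0.2, -0.3]
opening: 0.012
finger_force: 15.0
```

```bash
python3 - <<'E'
from h import *
plan((.5825,.2455,.33,205))
E
```

```text
t 24.55 tcp [0.5813 0.2466 0.3797] yaw -155.2 tilt 0.17 open 0.012 F [ 0.1  0.2 -0.3] ff 15.000027535425033 j7 1.16
 call:  [-0.7 -1.3 49.7] [-0.14 -0.1  -0.16] rows 1.0
```

Request:
send_rows(increments=[-0.5,-1,5,0,0,0,0,-0.5,-1,12,0,0,0,0,-0.5,-1,19,0,0,0,0,-0.5,-1,26,0,0,0,0,-0.5,-1,32,0,0,0,0])

```text
time: 25.05
tcp_pos: [0.5822, 0.2459, 0.3479]
tcp_rot: [-0.0, -0.215, 0.977, -0.001]
wrist_force: [-0.5, -1.1, -0.2]
opening: 0.0119
finger_force: 15.0
```

Request:
send_rows(increments=[0,0,4,0,0,0,0,0,0,8,0,0,0,0,0,0,11,0,0,0,0,0,0,14,0,0,0,0,0,0,15,0,0,0,0])

```text
time: 25.55
tcp_pos: [0.5823, 0.2458, 0.3334]
tcp_rot: [-0.0, -0.215, 0.977, -0.001]
wrist_force: [0.5, 0.2, -0.4]
opening: 0.0122
finger_force: 15.0
```

Request:
send_rows(increments=[0,0,0.8,0,0,0,0,0,0,1.6,0,0,0,0,0,0,2.4,0,0,0,0,0,0,2.4,0,0,0,0])

```text
time: 25.95
tcp_pos: [0.5823, 0.2459, 0.3313]
tcp_rot: [-0.0, -0.215, 0.977, -0.001]
wrist_force: [1.4, -0.3, -0.8]
opening: 0.0122
finger_force: 15.0
```

Request:
send_rows(increments=[0,0,0.7,0,0,0,0,0,0,1.4,0,0,0,0,0,0,1.4,0,0,0,0])

```text
time: 26.25
tcp_pos: [0.5823, 0.2458, 0.33]
tcp_rot: [-0.0, -0.215, 0.977, -0.001]
wrist_force: [-1.3, 0.2, -0.6]
opening: 0.012
finger_force: 15.0
```

Request:
send_rows(increments=[0,0,0.4,0,0,0,0,0,0,0.4,0,0,0,0])

```text
time: 26.45
tcp_pos: [0.5824, 0.2459, 0.3299]
tcp_rot: [0.0, -0.215, 0.977, -0.001]
wrist_force: [-1.0, -0.3, 3.4]
opening: 0.0119
finger_force: 15.0
```

Request:
send_rows(increments=[0,0,-0.5,0,0,0,0.35,0,0,-0.5,0,0,0,0.35,0,0,-0.5,0,0,0,0.35,0,0,-0.5,0,0,0,0.35])

```text
time: 26.85
tcp_pos: [0.5823, 0.2459, 0.3298]
tcp_rot: [-0.0, -0.215, 0.977, -0.001]
wrist_force: [0.6, -0.4, 0.0]
opening: 0.0306
finger_force: 0.0
```

Request:
send_rows(increments=[0,0,-10,0,0,0,0.4,0,0,-30,0,0,0,0.6,0,0,-60,0,0,0,0.6,0,0,-75,0,0,0,0.6,0,0,-75,0,0,0,0.6])

```text
time: 27.35
tcp_pos: [0.5825, 0.2467, 0.4077]
tcp_rot: [0.002, -0.215, 0.977, -0.001]
wrist_force: [0.5, -0.7, 0.1]
opening: 0.053
finger_force: 0.0
```

```bash
python3 - <<'E'
from h import *
plan((.4375,.05,.40,205))
C,im=shot('wrist');g=cv2.cvtColor(im,cv2.COLOR_BGR2GRAY)
u,v=np.int32(proj(C,[[.5823,.2458,.155]])[0]);w=g[v-30:v+30,u-30:u+30]<40;n,l,s,c=cv2.connectedComponentsWithStats(w.astype(np.uint8))
for i in range(1,n):
    if s[i][4]>40: print(s[i],ray(C,[c[i]+[u-30,v-30]],.155))
E
```

```text
t 27.35 tcp [0.5825 0.2467 0.4077] yaw -155.2 tilt 0.26 open 0.053 F [ 0.5 -0.7  0.1] ff 0.0 j7 1.18
 call:  [ 214.2 -117.6    7.2] [-0.15  0.21 -0.17] rows 5.0
[ 21  21  17  19 252] [[0.58207563 0.24484196 0.155     ]]
```

Request:
send_rows(increments=[30,-16,0,0,0,0,0.6,75,-41,0,0,0,0,0.6,120,-66,0,0,0,0,0.6,163,-89,4,0,0.2,0,0.6,200,-108,7,0,0.2,0,0.6])

```text
time: 27.9
tcp_pos: [0.4443, 0.0617, 0.3966]
tcp_rot: [-0.003, -0.214, 0.977, -0.002]
wrist_force: [0.9, -0.3, 0.1]
opening: 0.053
finger_force: 0.0
```

Request:
send_rows(increments=[14,-10,30,0,0,0,0.6,14,-10,60,0,0,0,0.6,14,-10,60,0,0,0,0.6,14,-10,60,0,0,0,0.6,14,-10,60,0,0,0,0.6])

```text
time: 28.4
tcp_pos: [0.438, 0.0496, 0.3393]
tcp_rot: [-0.001, -0.216, 0.976, -0.001]
wrist_force: [-0.1, 0.1, -0.2]
opening: 0.053
finger_force: 0.0
```

```bash
python3 - <<'E'
from h import *
st();C,im=shot('wrist','w9.png');mlook(C,'wrist','lid')
g=cv2.cvtColor(im,cv2.COLOR_BGR2GRAY)
u,v=np.int32(proj(C,[[.4375,.05,.04]])[0]);w=g[v-35:v+35,u-35:u+35]<40;n,l,s,c=cv2.connectedComponentsWithStats(w.astype(np.uint8))
for i in range(1,n):
    if s[i][4]>40: print(s[i],ray(C,[c[i]+[u-35,v-35]],.039))
st()
E
```

```text
t 28.4 tcp [0.438  0.0496 0.3393] yaw -155.1 tilt 0.21 open 0.053 F [-0.1  0.1 -0.2] ff 0.0 j7 1.49
wrist lid 0.58 [ 0.4267 -0.0642] ratio 0.97 bb 111 181 81 150
wrist lid 0.56 [0.439  0.0505] ratio 0.97 bb 223 288 149 212
[ 27  28  18  18 250] [[0.43901536 0.05025614 0.039     ]]
t 28.5 tcp [0.438  0.0495 0.3394] yaw -155.1 tilt 0.22 open 0.0533 F [0.3 1.2 0.2] ff 0.0 j7 1.49
```

View pics/w9.png

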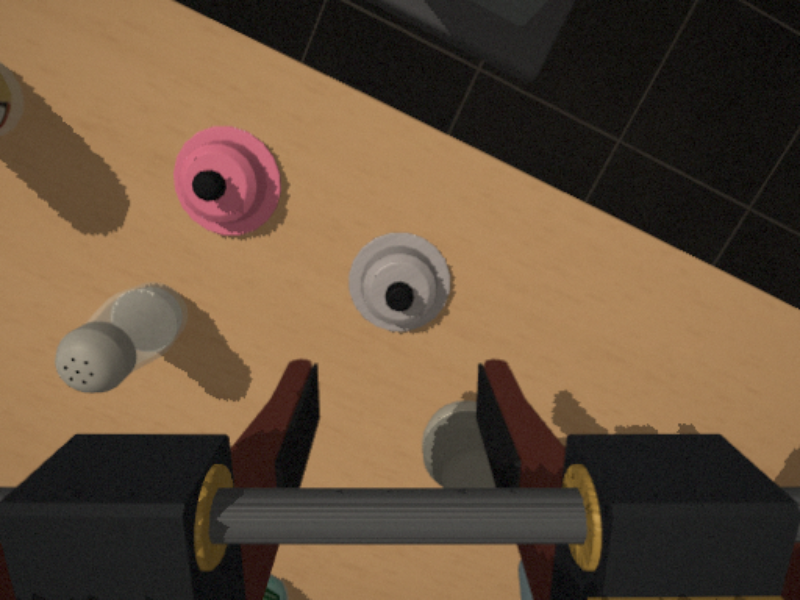

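Only the grey lid at (400,283) is the target; the pink one is at (227,182). Descending on its knob slowly.

Request:
send_rows(increments=[-1.2,0.3,25,0,0,0,0.6,-1.2,0.3,55,0,0,0,0.6,-1.2,0.3,82,0,0,0,0.6,-1.2,0.3,102,0,0,0,0.6,-1.2,0.3,114,0,0,0,0.6])

```text
time: 29.0
tcp_pos: [0.4382, 0.0495, 0.2237]
tcp_rot: [-0.002, -0.215, 0.977, -0.002]
wrist_force: [0.8, -0.1, -0.1]
opening: 0.0525
finger_force: 0.0
```

Request:
send_rows(increments=[0,0,3,0,0,0,0.6,0,0,6,0,0,0,0.6,0,0,9,0,0,0,0.6,0,0,11,0,0,0,0.6,0,0,11,0,0,0,0.6])

```text
time: 29.5
tcp_pos: [0.4382, 0.049, 0.2137]
tcp_rot: [-0.002, -0.215, 0.977, -0.002]
wrist_force: [0.1, -0.0, -0.8]
opening: 0.0529
finger_force: 0.0
```

```bash
python3 - <<'E'
from h import *
plan((.439,.0504,.214,205))
E
```

```text
t 29.5 tcp [0.4382 0.049  0.2137] yaw -155.2 tilt 0.27 open 0.0529 F [ 0.1 -0.  -0.8] ff 0.0 j7 1.25
 call:  [-1.3  0.9 -0.3] [-0.17 -0.21 -0.17] rows 0.0
```

Request:
send_rows(increments=[-1.3,0.9,0,-0.2,-0.2,0,0.6,-1.3,0.9,0,-0.2,-0.2,0,0.6,-1.3,0.9,0,-0.2,-0.2,0,0.3,-1.3,0.9,0,-0.2,-0.2,0,0.2,-1.3,0.9,0,-0.2,-0.2,0,0])

```text
time: 30.0
tcp_pos: [0.4389, 0.0504, 0.2135]
tcp_rot: [-0.0, -0.215, 0.977, 0.0]
wrist_force: [0.0, -0.2, -0.7]
opening: 0.0324
finger_force: 0.0
```

Request:
send_rows(increments=[0,0,0,0,0,0,0,0,0,0,0,0,0,0,0,0,0,0,0,0,0,0,0,0,0,0,0,0], grip_force=15)

```text
time: 30.4
tcp_pos: [0.4389, 0.0504, 0.2135]
tcp_rot: [-0.0, -0.215, 0.977, 0.0]
wrist_force: [0.7, -0.2, -0.7]
opening: 0.0151
finger_force: 15.0
```

```bash
python3 - <<'E'
from h import *
s,R=st();plan((*s['tcp_pos'][:2],.384,205),(.5823,.2455,.384,205))
E
```

```text
t 30.4 tcp [0.4389 0.0504 0.2135] yaw -155.2 tilt 0.07 open 0.0151 F [ 0.7 -0.2 -0.7] ff 14.999989646166796 j7 1.25
t 30.4 tcp [0.4389 0.0504 0.2135] yaw -155.2 tilt 0.07 open 0.0151 F [ 0.7 -0.2 -0.7] ff 14.999989646166796 j7 1.25
 call:  [ 1.000e-01  2.000e-01 -1.705e+02] [ 0.05 -0.04 -0.16] rows 3.5
 call:  [-212.4  116.2   -0. ] [-0.  0.  0.] rows 4.9
```

Request:
send_rows(increments=[0,0,-10,0,0,0,0,0,0,-45,0,0,0,0,0,0,-95,0,0,0,0,0,0,-140,0,0,0,0,0,0,-185,0,0,0,0])

```text
time: 30.9
tcp_pos: [0.4385, 0.0508, 0.4008]
tcp_rot: [-0.001, -0.216, 0.976, 0.001]
wrist_force: [0.6, -0.5, -1.1]
opening: 0.0149
finger_force: 15.0
```

Request:
send_rows(increments=[-25,14,0,0,0,0,0,-65,35,0,0,0,0,0,-105,57,0,0,0,0,0,-145,79,0,0,0,0,0,-180,98,0,0,0,0,0])

```text
time: 31.4
tcp_pos: [0.562, 0.2167, 0.3989]
tcp_rot: [-0.001, -0.215, 0.977, 0.001]
wrist_force: [0.2, 0.6, 0.0]
opening: 0.0146
finger_force: 15.0
```

Request:
send_rows(increments=[-20,11,0,0,0,0,0,-32,17,0,0,0,0,0,-32,17,0,0,0,0,0,-32,17,0,0,0,0,0,-32,17,0,0,0,0,0])

```text
time: 31.9
tcp_pos: [0.5828, 0.2428, 0.3987]
tcp_rot: [-0.001, -0.215, 0.977, 0.0]
wrist_force: [-0.5, -0.2, -0.1]
opening: 0.0153
finger_force: 15.0
```

```bash
python3 - <<'E'
from h import *
C,im=shot('wrist');s,R=st();S,i2=shot('scene')
cv2.imwrite('pics/m10.png',np.vstack([im[60:340,100:400],cv2.resize(i2[95:165,180:255],(300,280),interpolation=cv2.INTER_CUBIC)]))
z=s['tcp_pos'][2]-.2135
def bb(P,r,zz):
    q=circ(C,P,r,zz);return np.round([q[:,0].min(),q[:,0].max(),q[:,1].min(),q[:,1].max()]-np.array([100,100,60,60]),1)
print('lid flange',bb(s['tcp_pos'],.031,z+.006),'plate',bb((.582,.2453),.05,.101))
plan((.5823,.2455,.382,205))
E
```

```text
t 31.95 tcp [0.5829 0.2427 0.3988] yaw -155.2 tilt 0.05 open 0.015 F [ 0.5  0.3 -0.8] ff 14.999926493765088 j7 1.16
lid flange [101.8 206.6 117.7 215.4] plate [ 98.2 216.5  68.7 183. ]
t 32.0 tcp [0.583  0.2427 0.3988] yaw -155.2 tilt 0.04 open 0.0151 F [ 0.4  0.2 -0.2] ff 14.999929213518044 j7 1.16
 call:  [-0.5  2.8 16.8] [ 0.02 -0.04 -0.22] rows 0.3
```

View pics/m10.png

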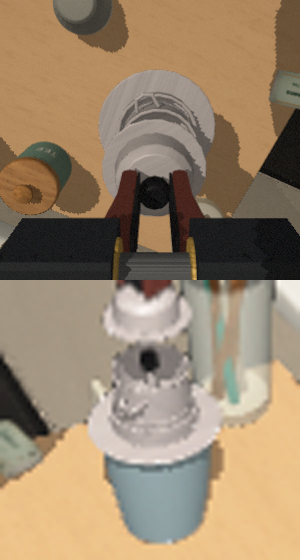

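Request:
send_rows(increments=[-0.5,2.5,2,0,0,0,0,-0.5,2.5,6,0,0,0,0,-0.5,2.5,10,0,0,0,0,-0.5,2.5,14,0,0,0,0,-0.5,2.5,16,0,0,0,0])

```text
time: 32.5
tcp_pos: [0.5825, 0.2461, 0.3817]
tcp_rot: [-0.001, -0.215, 0.977, 0.0]
wrist_force: [0.0, 0.7, -0.9]
opening: 0.0149
finger_force: 15.0
```

```bash
python3 - <<'E'
from h import *
plan((.5823,.2457,.3555,205))
E
```

```text
t 32.5 tcp [0.5825 0.2461 0.3817] yaw -155.2 tilt 0.1 open 0.0149 F [ 0.   0.7 -0.9] ff 14.999953858059598 j7 1.15
 call:  [ 0.3 -0.3 26.2] [ 0.05 -0.09 -0.16] rows 0.5
```

Request:
send_rows(increments=[0.3,-0.3,4,0,0,0,0,0.3,-0.3,8,0,0,0,0,0.3,-0.3,12,0,0,0,0,0.3,-0.3,16,0,0,0,0,0.3,-0.3,18,0,0,0,0])

```text
time: 33.0
tcp_pos: [0.5824, 0.2458, 0.3639]
tcp_rot: [-0.001, -0.215, 0.977, 0.0]
wrist_force: [0.4, -0.5, -0.7]
opening: 0.0147
finger_force: 15.0
```

Request:
send_rows(increments=[0,0,1.5,0,0,0,0,0,0,3,0,0,0,0,0,0,4.5,0,0,0,0,0,0,6,0,0,0,0,0,0,6,0,0,0,0])

```text
time: 33.5
tcp_pos: [0.5824, 0.2458, 0.3583]
tcp_rot: [-0.001, -0.215, 0.977, 0.0]
wrist_force: [-0.5, -0.7, -0.7]
opening: 0.015
finger_force: 15.0
```

Request:
send_rows(increments=[0,0,0.7,0,0,0,0,0,0,1.4,0,0,0,0,0,0,1.4,0,0,0,0])

```text
time: 33.8
tcp_pos: [0.5824, 0.2459, 0.357]
tcp_rot: [-0.0, -0.215, 0.977, 0.0]
wrist_force: [0.3, 0.6, -0.1]
opening: 0.015
finger_force: 15.0
```

Request:
send_rows(increments=[0,0,0.7,0,0,0,0,0,0,1.2,0,0,0,0,0,0,1.2,0,0,0,0])

```text
time: 34.1
tcp_pos: [0.5824, 0.2459, 0.3559]
tcp_rot: [-0.0, -0.215, 0.977, 0.0]
wrist_force: [1.0, 0.3, 0.0]
opening: 0.0151
finger_force: 15.0
```

Request:
send_rows(increments=[0,0,0.4,0,0,0,0,0,0,0.4,0,0,0,0])

```text
time: 34.3
tcp_pos: [0.5824, 0.2459, 0.3558]
tcp_rot: [-0.0, -0.215, 0.977, 0.0]
wrist_force: [-0.8, -0.1, 1.8]
opening: 0.0154
finger_force: 15.0
```

Contact came at 0.3558 against the expected 0.3555–0.3558, so the lid is seated. Releasing and retreating.

Request:
send_rows(increments=[0,0,-0.3,0,0,0,0.5,0,0,-0.3,0,0,0,0.5,0,0,-0.3,0,0,0,0.5,0,0,-0.3,0,0,0,0.5,0,0,-0.3,0,0,0,0.5])

```text
time: 34.8
tcp_pos: [0.5824, 0.2459, 0.3557]
tcp_rot: [-0.001, -0.215, 0.977, 0.0]
wrist_force: [-0.3, 1.2, -0.5]
opening: 0.0438
finger_force: 0.0
```

Request:
send_rows(increments=[0,0,-10,0,0,0,0.6,0,0,-30,0,0,0,0.6,0,0,-60,0,0,0,0.6,0,0,-80,0,0,0,0.6,0,0,-80,0,0,0,0.6])

```text
time: 35.3
tcp_pos: [0.5826, 0.2466, 0.4396]
tcp_rot: [0.002, -0.215, 0.977, 0.001]
wrist_force: [-0.1, 0.1, 0.7]
opening: 0.0528
finger_force: 0.0
```

Request:
send_rows(increments=[40,-20,0,0,0,0,0.6,80,-40,0,0,0,0,0.6,120,-60,0,0,0,0,0.6,160,-80,0,0,0,0,0.6,160,-80,0,0,0,0,0.6])

```text
time: 35.8
tcp_pos: [0.4687, 0.1011, 0.4347]
tcp_rot: [-0.002, -0.212, 0.977, -0.002]
wrist_force: [0.0, 0.5, 0.2]
opening: 0.0525
finger_force: 0.0
```

```bash
python3 - <<'E'
from h import *
C,im=shot('wrist');S,i2=shot('scene');T,i3=shot('top')
mlook(T,'top','lid',.142);
for t in ['spice_jar_red','salt_shaker','egg_timer','tea_tin']: mlook(T,'top',t)
f=lambda i:cv2.resize(i,(400,400),interpolation=cv2.INTER_CUBIC)
cv2.imwrite('pics/m11.png',np.hstack([f(i2[85:165,180:260]),f(i3[150:220,125:195])]))
E
```

```text
top lid 0.66 [0.5881 0.2514] ratio 0.56 bb 145 166 171 190
top lid 0.56 [ 0.4212 -0.0581] ratio 0.72 bb 264 285 230 251
top spice_jar_red 0.66 [ 0.4377 -0.2061] ratio 0.98 bb 316 338 225 242
top salt_shaker 0.44 [ 0.5189 -0.0772] ratio 0.86 bb 271 286 198 214
```

View pics/m11.png

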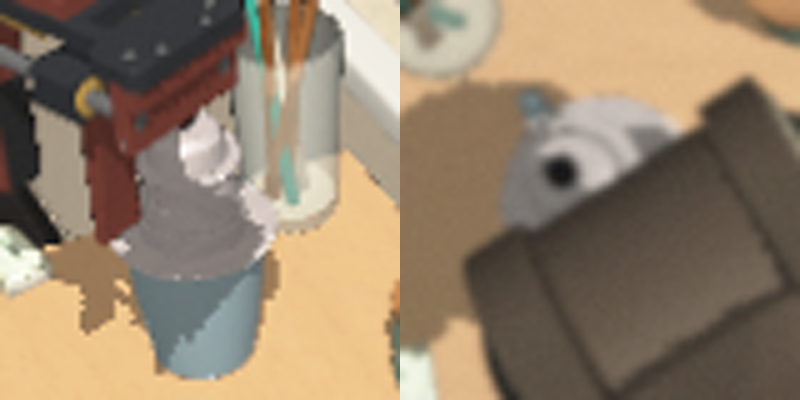

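The stack stands upright: the lid knob is at (560,172) in the top crop, and the lid, cup and plate are level on the mug in the scene crop. The jar and shaker are where they were.

```bash
python3 -c "
from station import *
print(hand_in())"
```

```text
the job is handed in; nothing more can be done
None
```

All four parts were seated, let go in the order asked and handed in at about 36 s, but while I was descending to grasp the plate the wrist force read 132.7 N, over the 120 N limit, so the run may be judged failed on that; after the last move I re-checked only the red spice jar and the salt shaker (both unmoved), because the arm hid part of the view.

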